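# Strip a press-ring mould and load the investment cylinder for burnout

## Task

The investment in the press-ring mould has set. Strip the mould from the top down: first set the ring gauge upright in the small dish, then draw the sleeve straight up off the investment and put it over the drying post, then stand the bare investment cylinder upright on the free seat of the burnout tray, bore down as it is, and last set the ring base in the large dish. Put everything down gently, each thing centred and flat in its place, and leave the other cylinder on the tray alone.

Things in the scene. Friction and masses are not known exactly. Their poses are not given: they have to be found in the camera images.
- gauge: Ring gauge, top of the stacked mould: white plastic, 24 mm hole through it (the cylinder shows below). Origin centre of underside, z up. Spigot 38 mm diameter at z 0-4 mm, flange 50 mm at z 4-9, round neck 34 mm at z 9-25 (grip the neck). At the start the flange rests on the sleeve's rim, the spigot loosely in its mouth. 40 g.
- sleeve: Sleeve of the mould: grey plastic tube, 56 mm outer, 44 mm inner diameter, 60 mm high, open at both ends. Origin centre of lower end, z up. At the start it stands on the base's flange, round the boss and the cylinder with 2 to 3 mm play; its rim is 6 mm above the cylinder's top. Drawn straight up, it leaves the cylinder behind. 70 g.
- cylinder: Investment cylinder of this mould: off-white like plaster, 38 mm diameter, 42 mm high, flat closed top, bore 18 mm wide and 12 mm deep in its underside. Origin centre of underside, z up. At the start it stands on the base's boss inside the sleeve, the base's pin loosely in its bore. About 110 g.
- ring_base: Base of the mould, dark rubber: foot flange 68 mm diameter at z 0-12 mm, boss 38 mm at z 12-24 (grip the boss once it is bare), pin 12 mm at z 24-32 on the boss. Origin centre of underside, z up. Stands loose on the work surface, the mould stacked concentrically on it (93 mm high in all). About 160 g.
- small_dish: The smaller of two round steel dishes, fixed: 78 mm over its rim, 72 mm inside at the rim and about 66 mm at the floor, 9 mm high, inner floor 4 mm above its origin (centre of its underside). Place of the ring gauge.
- post_stand: Drying post, fixed: dark steel foot disc 86 mm diameter, 8 mm thick, with a tapered white post in its middle, 32 mm diameter at the foot, 16 mm at the top; top 55 mm above the origin (centre of the underside). The sleeve stands on the disc round the post, its origin then 8 mm above this one.
- large_dish: The larger of two round steel dishes, fixed: 100 mm over its rim, 94 mm inside at the rim and about 88 mm at the floor, 9 mm high, inner floor 4 mm above its origin (centre of its underside). Place of the ring base.
- free_seat (a point): Centre of the free seat of the burnout tray, on its floor (14 mm above the work surface). Tray: fixed white ceramic slab 168 x 86 mm, two round seats 84 mm apart along it, each in a rim 3 mm high, 60 mm inner and 68 mm outer diameter. x axis along the slab, away from the occupied seat; z up.
- other_cylinder: Another investment cylinder of the same kind (38 mm diameter, 42 mm high), loose, standing on the occupied seat of the burnout tray, 84 mm from the free seat. Origin at the centre of its underside. To be left alone.
Things that resemble listed ones, but are neither listed nor needed, are in the scene too. Leave any pink or red look-alike of the sleeve alone.

How it is judged:
On the way, in this order (a step that is already met when the one before it is completed fails the run):
1. the ring gauge is released in the small dish (horizontal distance between gauge and small_dish below 0.013 m and z of gauge in the frame of small_dish between 0.001 and 0.007 m and angle between gauge's own z axis and vertical below 0.09 rad and contact force between the fingers and gauge below 0.05 N), for 0.2 s.
2. the sleeve is released over the drying post (horizontal distance between sleeve and post_stand below 0.011 m and z of sleeve in the frame of post_stand between 0.005 and 0.011 m and angle between sleeve's own z axis and vertical below 0.09 rad and contact force between the fingers and sleeve below 0.05 N), for 0.2 s.
3. the investment cylinder is released on the free seat (horizontal distance between cylinder and free_seat below 0.013 m and z of cylinder in the frame of free_seat between -0.003 and 0.003 m and angle between cylinder's own z axis and vertical below 0.09 rad and contact force between the fingers and cylinder below 0.05 N), for 0.2 s.
4. the ring base is released in the large dish (horizontal distance between ring_base and large_dish below 0.014 m and z of ring_base in the frame of large_dish between 0.001 and 0.007 m and angle between ring_base's own z axis and vertical below 0.09 rad and contact force between the fingers and ring_base below 0.05 N), for 0.2 s.
At the end, for the whole second after the job is handed in: Gauge in the small dish (centre within 13 mm), sleeve over the post (11 mm), cylinder on the free seat (13 mm), base in the large dish (14 mm), each upright within 0.09 rad and down within 3 mm; the other cylinder within 12 mm of its start and upright; all released and at rest (all of step 1 and all of step 2 and all of step 3 and all of step 4 and distance of other_cylinder from where it was at the start of the episode below 0.012 m and angle between other_cylinder's own z axis and vertical below 0.09 rad and linear speed of each of gauge, sleeve, cylinder, ring_base below 0.02 m/s); the robot touches nothing.
It fails at once if the other cylinder was knocked (moved 12 mm or tilted 0.3 rad) (distance of other_cylinder from where it was at the start of the episode above 0.012 m or angle between other_cylinder's own z axis and vertical above 0.3 rad).
It fails at once if the ring gauge was let fall (it moved faster than 0.5 m/s with no finger on it, a drop of more than about 13 mm) (linear speed of gauge above 0.5 m/s and contact force between the fingers and gauge below 0.05 N).
It fails at once if the sleeve was let fall (it moved faster than 0.5 m/s with no finger on it, a drop of more than about 13 mm) (linear speed of sleeve above 0.5 m/s and contact force between the fingers and sleeve below 0.05 N).
It fails at once if the investment cylinder was let fall (it moved faster than 0.5 m/s with no finger on it, a drop of more than about 13 mm) (linear speed of cylinder above 0.5 m/s and contact force between the fingers and cylinder below 0.05 N).
It fails at once if the ring base was let fall (it moved faster than 0.5 m/s with no finger on it, a drop of more than about 13 mm) (linear speed of ring_base above 0.5 m/s and contact force between the fingers and ring_base below 0.05 N).
It also fails if it takes over 128 s, if anything falls off the work surface, if the arm or the gripper's body presses on something with over 40 N, if the wrist force passes 120 N, or if a joint passes its speed limit or range.

## Robot

A 6-joint arm with a two-finger parallel gripper is mounted at the origin on a cart in front of the work surface, level with it; the furniture and walls round the work are solid. World frame = base frame: x ahead of the robot, y to its left, z up, the work surface at z = 0. Lengths are in m, angles in rad, forces in N, time in s.
With the tool pointing down it reaches from about 0.325 to 1 m from the base axis. Payload 5.1 kg.
Tool frame: the origin (TCP) lies at the very end of the fingers, on their centre line; the grasp point (between the pads) lies 19 mm behind it; z points along the fingers, y is the direction in which the jaws open and shut (so a half turn about z gives the same grasp; the last joint's range is limited). The gripper opens to 85 mm and grips with 20 to 120 N. Pads are 22 mm wide; open, the fingers measure 114 mm over their backs; the gripper's body (76 mm by 85 mm) begins 54 mm behind the grasp point. The pads swing forward as they close: fully open they stand 13 mm farther back than shut.
Start: joints at [1.249, 0.124, 1.65, -0, 1.367, -0.083], TCP at [0.154, 0.632, 0.191] pointing down, gripper open.
Joint ranges: [-2.61, 2.61], [-1.02, 2.33], [0.03, 2.71], [-1.35, 4.49], [0.32, 2.68], [-2.91, 2.91]. Speed limits (rad/s): [2.57, 2.57, 3.14, 3.14, 3.14, 3.14].

## Interface

Orientations are given as a rotation vector (axis times angle).
In Python, from bench import r gives the robot as it stands.
- The arm moves only by the tool play_rows, never from a script. Its arguments are lists of equal length, an entry for each row: "rot": the turn, a rotation vector about the tool's x, y, z in rad, a list of three; "travel": the shift along the tool's x, y, z in mm, a list of three; "jaw": the finger opening in mm, from 0 to 85.4. In form: {"rot": [[wx, wy, wz], ...], "travel": [[tx, ty, tz], ...], "jaw": [jaw, ...]}. A call has 1 to 20 rows; each row is the pose to reach, as a shift and turn from the pose commanded when the call began, along the tool's axes at that moment; what a row does not reach only later rows make up. A row lasts 1/10 s, in which the tool goes at most 50 mm and 8.59 degrees, less where a joint would pass 70% of its speed; a pose out of reach is approached as far as the arm can. A call with a gripper value outside its range is refused whole. The fingers move at their own pace and stop on an object; "squeeze" is the grip in N (left out, the last holds). Time passes only in rows, so rows that repeat a pose let the fingers close. It gives the time, the measured TCP pose, the force and the opening at its end, in the units of the state.
- r.state(): the state, without advancing time (a new reading comes with each control period).
- r.snapshot(name): name is "side" or "top" or "wrist"; returns a dict with "frame" (420x560x3 uint8, red, green, blue), "range_z" (420x560 float32, m along the optical axis (not along the pixel's ray), 0 where there is no reading), "mtx" (3x3 intrinsics, pixels), "origin" and "orientation" of the camera in the world; the wrist camera has in their place "T_tool_cam" (4x4, takes a point from camera to tool coordinates, whose origin is the TCP and whose axes are the flange's). Camera axes: x right, y down, z forward; pixel columns grow to the right and rows downward; lengths in m; the calibration is good to about 2 mm. A picture is of the moment at which its call begins: read the wrist's pose just before it.
- r.close_job(): hands the job in, once; it reports no verdict.
The state is a dict: "t": time; "joints": joint angles; "dq": joint speeds; "tau": joint torques, N m; "tool_pos": TCP position; "tcp_rot": TCP orientation; "force": force on the tool from outside, world axes, zero at the start; "ft_torque": the same for the moment, N m; "finger_gap": finger opening in m.
Only numpy, scipy, OpenCV 4.12 (cv2) and the standard library are available. Lean on these libraries where they do the work, as an engineer would, in place of code of your own. Each camera call takes 0.05 s, during which the arm holds its last target.

## Working session

There is one attempt and no reset: what is moved stays moved. The work goes in short steps, Python scripts to look and compute and a tool call to move; the robot and the scene stay as the last step left them, time stands still between calls to the robot, and variables do not carry over. Pictures are saved under pics/ and viewed, and the job is handed in when it is done.

Besides the shell and the picture viewer there is one more tool, called after ">>>" by a JSON object that holds its "name" and its "arguments". play_rows: Moves the arm, as the interface text tells. Its arguments: {"type":"object","properties":{"rot":{"type":"array"},"travel":{"type":"array"},"jaw":{"type":"array"},"squeeze":{"type":"number"}},"required":["rot","travel","jaw"]}

```bash
ls; mkdir -p pics
python3 - <<'E'
from bench import r
import cv2,numpy as np,pickle
s=r.state();print(s)
d={}
for n in("side","top","wrist"):
    c=r.snapshot(n);d[n]=c
    cv2.imwrite(f"pics/{n}0.png",c["frame"][:,:,::-1])
    print(n,c["mtx"].tolist(),{k:np.round(c[k],4).tolist() for k in c if k not in("frame","range_z","mtx")})
pickle.dump((s,d),open("s0.pkl","wb"))
E
```

```text
pics
{'t': 0.0, 'joints': array([ 1.24940301e+00,  1.24504236e-01,  1.65167244e+00, -3.34079571e-05,
        1.36752197e+00, -8.25898180e-02]), 'dq': array([-0.00245245, -0.00164959, -0.00159879,  0.00161789, -0.00030255,
       -0.00029637]), 'tau': array([-1.26629329e-04, -4.23596513e+01, -3.65460777e+01, -5.53895438e-05,
        7.03538535e-03,  1.21335134e-05]), 'tool_pos': array([0.15356081, 0.63087885, 0.19005461]), 'tcp_rot': array([-0.37416369, -3.11883667,  0.00325074]), 'force': array([ 0.20325044,  0.06843954, -0.03834578]), 'ft_torque': array([-0.03124854,  0.03355553, -0.00186385]), 'finger_gap': 0.08537481320752809}
side [[470.3825824327039, 0.0, 280.9797820083054], [0.0, 470.3825824327039, 206.5625406081895], [0.0, 0.0, 1.0]] {'origin': [0.1943, -0.6901, 0.6913], 'orientation': [-2.1947, 0.562, -0.2883]}
top [[429.5492992916696, 0.0, 287.85192562529835], [0.0, 429.5492992916696, 211.5682594018782], [0.0, 0.0, 1.0]] {'origin': [0.4152, -0.0329, 1.1887], 'orientation': [-2.1177, 2.1604, -0.1361]}
wrist [[317.3365897469781, 0.0, 281.0490014060038], [0.0, 317.3365897469781, 208.65290823218325], [0.0, 0.0, 1.0]] {'T_tool_cam': [[-0.0006, -0.9531, -0.3026, 0.0783], [1.0, -0.0006, 0.0, 0.0002], [-0.0002, -0.3026, 0.9531, -0.1812], [0.0, 0.0, 0.0, 1.0]]}
```

View pics/top0.png

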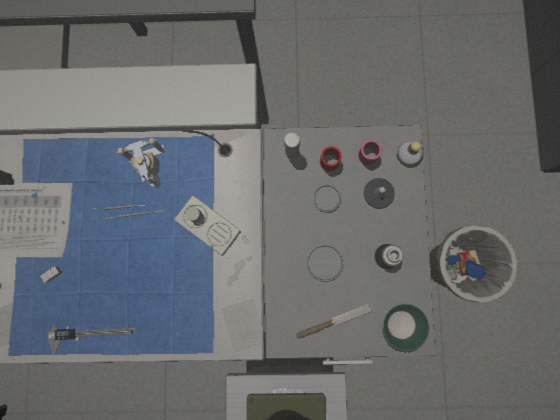

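View pics/side0.png

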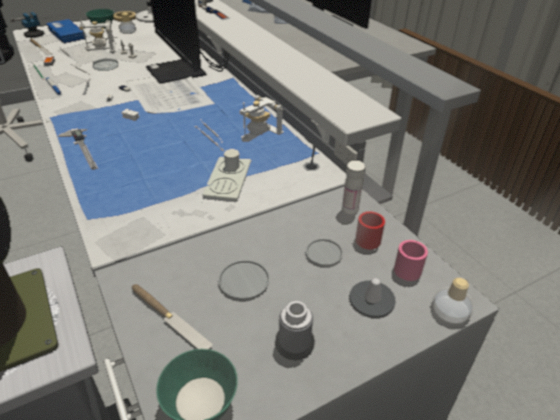

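View pics/wrist0.png

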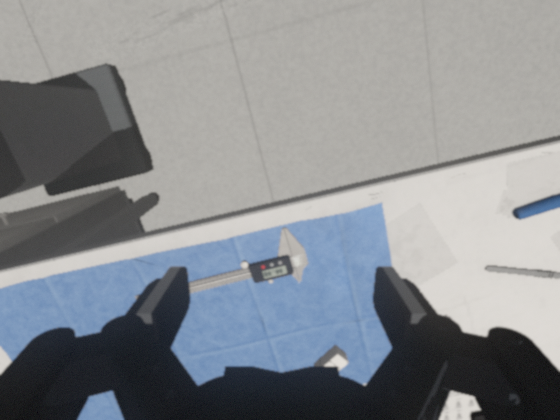

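The top view shows the mould stack at (392,256), the small dish at (327,199), the large dish at (325,263), the post at (379,192) and the tray at (208,224). The tray's cylinder stands at (195,215) and the free seat is at (219,235). Look-alikes for the sleeve/mould are the red cup (331,156), the pink cup (370,151), the white jar (292,142) and the flask (410,152). The stack is the only grey one with a white gauge on top. I'll check it in a crop.

```bash
cat > h.py <<'E'
import numpy as np,cv2,pickle
from scipy.spatial.transform import Rotation as R
def campose(c,s=None):
    if "T_tool_cam" in c:
        T=np.eye(4);T[:3,:3]=R.from_rotvec(s["tcp_rot"]).as_matrix();T[:3,3]=s["tool_pos"]
        return T@c["T_tool_cam"]
    T=np.eye(4);o=np.array(c["orientation"])
    T[:3,:3]=R.from_rotvec(o).as_matrix() if o.shape==(3,) else o
    T[:3,3]=c["origin"];return T
def at_z(c,u,v,z,s=None):
    T=campose(c,s);K=c["mtx"]
    d=T[:3,:3]@np.array([(u-K[0,2])/K[0,0],(v-K[1,2])/K[1,1],1.])
    return T[:3,3]+d*(z-T[2,3])/d[2]
def cloud(c,s=None):
    T=campose(c,s);K=c["mtx"];z=c["range_z"];h,w=z.shape
    u,v=np.meshgrid(np.arange(w),np.arange(h))
    P=np.stack([(u-K[0,2])/K[0,0]*z,(v-K[1,2])/K[1,1]*z,z],-1)@T[:3,:3].T+T[:3,3]
    P[z==0]=np.nan
    return P
def proj(c,p,s=None):
    T=np.linalg.inv(campose(c,s));q=T[:3,:3]@np.asarray(p)+T[:3,3];q=c["mtx"]@q;return q[:2]/q[2]
E
python3 - <<'E'
from h import *
s,d=pickle.load(open("s0.pkl","rb"))
c=d["top"];P=cloud(c)
for n,u,v in [("stack",392,256),("small",327,199),("large",325,263),("post",379,192),("free",219,235),("occ",195,215),("table",350,220)]:
    print(n,np.round(P[v,u],3), np.round(at_z(c,u,v,0.0),3))
f=c["frame"][:,:,::-1]
a=cv2.resize(f[130:290,290:430],None,fx=4,fy=4,interpolation=cv2.INTER_CUBIC)[:600]
cv2.imwrite("pics/topc1.png",a)
g=d["side"]["frame"][:,:,::-1]
cv2.imwrite("pics/sidec1.png",cv2.resize(g[210:360,200:400],None,fx=4,fy=4,interpolation=cv2.INTER_CUBIC))
cv2.imwrite("pics/topc2.png",cv2.resize(f[180:270,160:260],None,fx=6,fy=6,interpolation=cv2.INTER_CUBIC))
E
```

```text
stack [ 0.456 -0.283  0.066] [ 0.458 -0.298  0.   ]
small [ 0.62  -0.125  0.005] [ 0.621 -0.125  0.   ]
large [ 0.442 -0.114  0.006] [ 0.443 -0.114  0.   ]
post [ 0.629 -0.262  0.045] [ 0.637 -0.271  0.   ]
free [0.524 0.176 0.014] [0.526 0.178 0.   ]
occ [0.575 0.233 0.057] [0.583 0.246 0.   ]
table [ 0.56  -0.187  0.002] [ 0.56  -0.187  0.   ]
```

View pics/topc1.png

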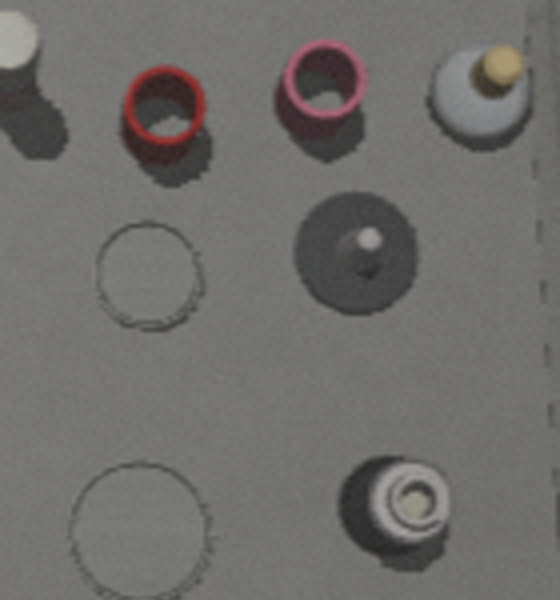

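View pics/sidec1.png

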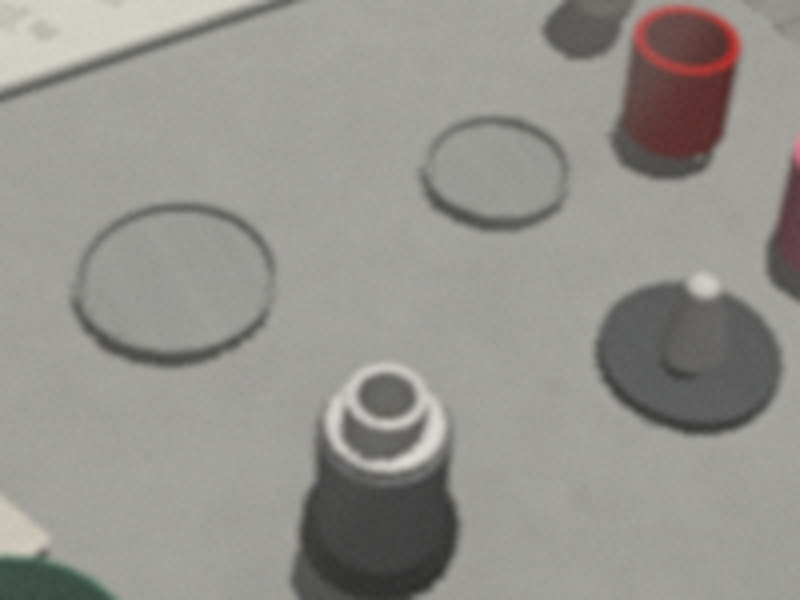

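View pics/topc2.png

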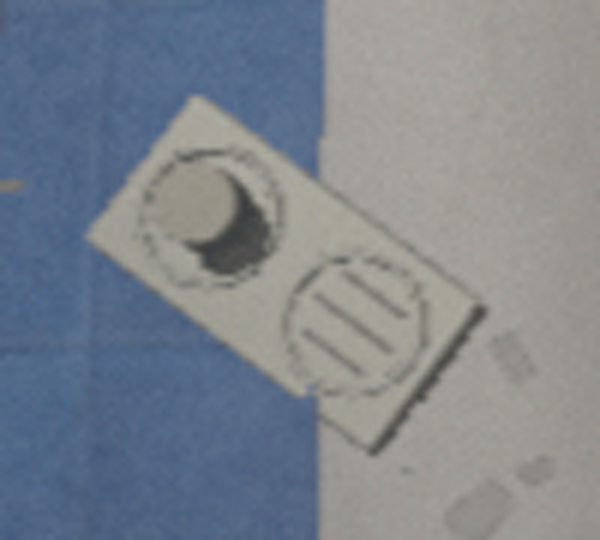

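The crop shows the grey stack with the white gauge (crop 413,502, i.e. top pixel 393,255). The red and pink tubes are separate. Next I'll move over the tray with the yaw I'll use throughout (jaws across the tray axis), looking on the way.

```bash
cat >> h.py <<'E'
def plan(s,goal,yaw=None):
    """travel(mm), rot in current tool axes to get TCP to goal, tool straight down with jaw axis y at yaw"""
    A=R.from_rotvec(s["tcp_rot"])
    t=A.inv().apply(np.asarray(goal)-s["tool_pos"])*1000
    if yaw is None: y=A.as_matrix()[:,1];yaw=np.arctan2(y[1],y[0])
    yv=np.array([np.cos(yaw),np.sin(yaw),0]);zv=np.array([0,0,-1.]);xv=np.cross(yv,zv)
    B=R.from_matrix(np.stack([xv,yv,zv],1))
    return np.round(t,1),np.round((A.inv()*B).as_rotvec(),4)
E
python3 - <<'E'
from h import *
from bench import r
s,d=pickle.load(open("s0.pkl","rb"))
c=d["top"]
for n,u,v,z in [("small",327.4,198.9,.009),("large",325.1,262.9,.009),("post",378.9,193.1,.008),("gauge",393.1,255.4,.093),("free",219.1,234.3,.017),("occ",192.5,213.8,.056)]:
    print(n,np.round(at_z(c,u,v,z),4))
print(plan(s,[.52,.18,.25],-0.63))
E
```

```text
small [ 0.6193 -0.1255  0.009 ]
large [ 0.4426 -0.1136  0.009 ]
post [ 0.6327 -0.2693  0.008 ]
gauge [ 0.4562 -0.2802  0.093 ]
free [0.5259 0.1749 0.017 ]
occ [0.5786 0.2395 0.056 ]
(array([-462.7, -351.5,  -59.3]), array([-1.500e-03,  2.000e-03,  1.962e+00]))
```

>>> {"name": "play_rows", "arguments": {"rot": [[0,0,0.14],[0,0,0.28],[0,0,0.42],[0,0,0.56],[0,0,0.7],[0,0,0.84],[0,0,0.98],[0,0,1.12],[0,0,1.26],[0,0,1.4],[0,0,1.54],[0,0,1.68],[0,0,1.82],[0,0,1.96],[0,0,1.96],[0,0,1.96]], "travel": [[-33,-25,-4],[-66,-50,-8],[-99,-75,-13],[-132,-100,-17],[-165,-125,-21],[-198,-150,-25],[-231,-175,-30],[-264,-200,-34],[-297,-226,-38],[-330,-251,-42],[-363,-276,-46],[-400,-304,-51],[-435,-330,-56],[-463,-351,-59],[-463,-351,-59],[-463,-351,-59]], "jaw": [85,85,85,85,85,85,85,85,85,85,85,85,85,85,85,85]}}

```text
t: 1.75
tool_pos: [0.5205, 0.1806, 0.2498]
tcp_rot: [-2.799, -1.426, 0.001]
force: [-0.4, 1.5, -0.5]
finger_gap: 0.085
```

```bash
cat > snap.py <<'E'
import sys
from h import *
from bench import r
s=r.state();c=r.snapshot("wrist")
pickle.dump((s,c),open(sys.argv[1]+".pkl","wb"))
cv2.imwrite(f"pics/{sys.argv[1]}.png",c["frame"][:,:,::-1])
print(s["t"],np.round(s["joints"],3),np.round(s["tool_pos"],4),np.round(s["tcp_rot"],4),np.round(s["force"],2),s["finger_gap"])
E
python3 snap.py w1
```

```text
1.75 [ 0.236 -0.125  1.802  0.     1.466  0.864] [0.5205 0.1806 0.2498] [-2.7986e+00 -1.4259e+00  1.5000e-03] [-0.41  1.46 -0.49] 0.08504144180845859
```

View pics/w1.png

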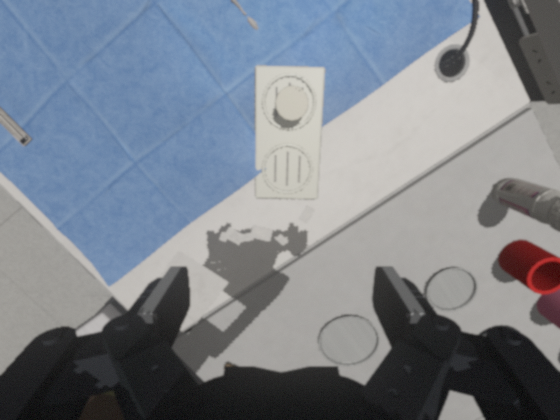

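Run:
```python
from h import *
s,c=pickle.load(open("w1.pkl","rb"))
f=c["frame"][:,:,::-1]
cv2.imwrite("pics/w1a.png",cv2.resize(f[60:205,240:340],None,fx=4,fy=4,interpolation=cv2.INTER_CUBIC))
cv2.imwrite("pics/w1b.png",cv2.resize(f[250:380,310:490],None,fx=4,fy=4,interpolation=cv2.INTER_CUBIC))
```

```text
(no output)
```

View pics/w1a.png

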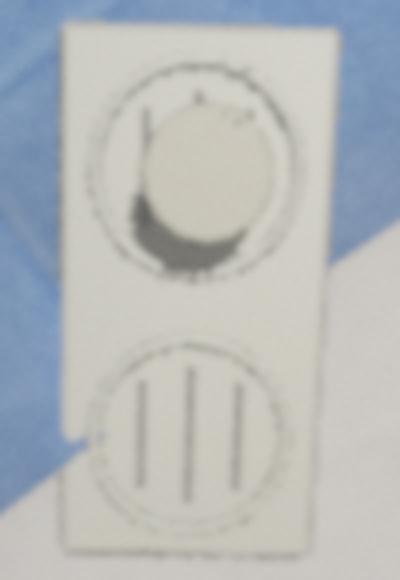

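View pics/w1b.png

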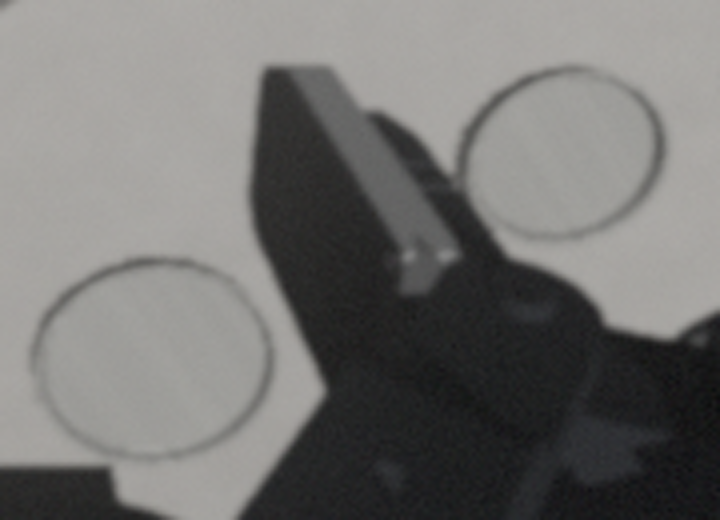

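Run:
```python
from h import *
s,c=pickle.load(open("w1.pkl","rb"))
for n,u,v,z in [("free",286.9,168.7,.0155),("occtop",291.5,103,.056),("large",347.9,339.2,.008),("small",449.9,288,.008)]:
    print(n,np.round(at_z(c,u,v,z,s),4))
print(plan(s,[.50,-.25,.25],-0.63))
```

```text
free [0.5263 0.1773 0.0155]
occtop [0.5777 0.2411 0.056 ]
large [ 0.4435 -0.1062  0.008 ]
small [ 0.6191 -0.1178  0.008 ]
(array([-3.604e+02,  2.365e+02, -2.000e-01]), array([-0.001 ,  0.0005,  0.0017]))
```

>>> {"name": "play_rows", "arguments": {"rot": [[0,0,0],[0,0,0],[0,0,0],[0,0,0],[0,0,0],[0,0,0],[0,0,0],[0,0,0],[0,0,0],[0,0,0],[0,0,0],[0,0,0]], "travel": [[-20,16,-2],[-55,44,-6],[-92,74,-9],[-129,104,-13],[-166,134,-17],[-203,164,-20],[-237,191,-24],[-266,215,-27],[-285,230,-29],[-297,240,-30],[-297,240,-30],[-297,240,-30]], "jaw": [85,85,85,85,85,85,85,85,85,85,85,85]}}

```text
t: 3.0
tool_pos: [0.5403, -0.1989, 0.28]
tcp_rot: [-2.797, -1.428, -0.0]
force: [0.4, -0.4, -0.2]
finger_gap: 0.0849
```

```bash
python3 snap.py w2
```

```text
3.0 [-4.460e-01 -8.000e-02  1.710e+00  1.000e-03  1.512e+00  1.800e-01] [ 0.5403 -0.1989  0.28  ] [-2.7969 -1.4283 -0.    ] [ 0.39 -0.4  -0.25] 0.08488964357161109
```

View pics/w2.png

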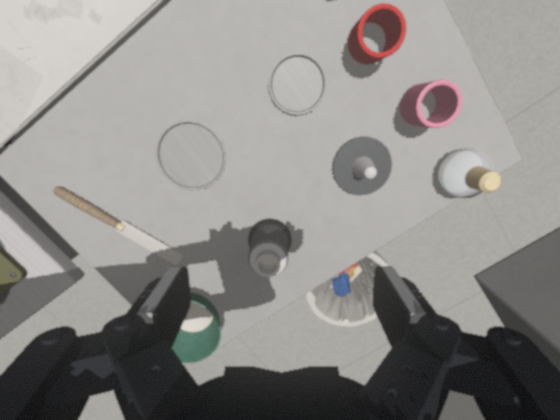

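Run:
```python
from h import *
s,c=pickle.load(open("w2.pkl","rb"))
f=c["frame"][:,:,::-1]
cv2.imwrite("pics/w2a.png",cv2.resize(f[45:195,150:340],None,fx=4,fy=4,interpolation=cv2.INTER_CUBIC))
cv2.imwrite("pics/w2b.png",cv2.resize(f[130:290,235:400],None,fx=4,fy=4,interpolation=cv2.INTER_CUBIC)[:600])
```

```text
(no output)
```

View pics/w2a.png

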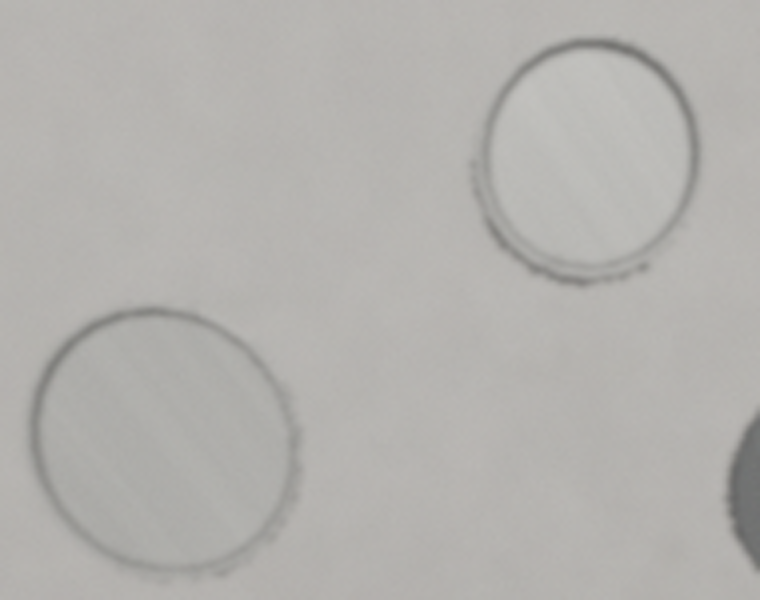

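View pics/w2b.png

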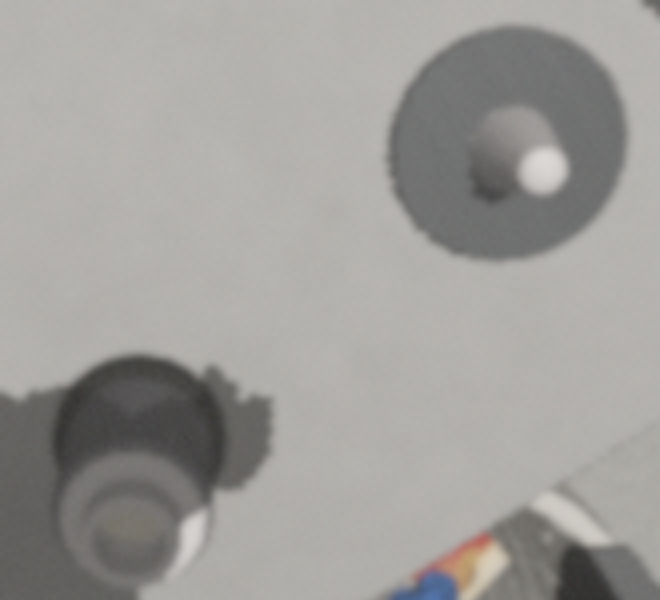

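Run:
```python
from h import *
s,c=pickle.load(open("w2.pkl","rb"))
for n,u,v,z in [("small",297.4,82.9,.007),("large",190.6,154.6,.007),("postdisc",361.8,165.4,.008),("posttop",370.4,172.2,.055),("gauge",267.4,262.2,.093)]:
    print(n,np.round(at_z(c,u,v,z,s),4))
print(plan(s,[.535,-.17,.25],-0.63))
_,d=pickle.load(open("s0.pkl","rb"));c=d["side"]
# side view checks
for n,x,y,z in [("small",495,172,.007),("large",174,283,.007),("posttop",704,284,.055),("gauge",386,392,.093)]:
    print("side",n,np.round(at_z(c,200+x/4-.4,210+y/4-.4,z),4))
```

```text
small [ 0.6212 -0.1225  0.007 ]
large [ 0.4434 -0.1111  0.007 ]
postdisc [ 0.6326 -0.2671  0.008 ]
posttop [ 0.6321 -0.2676  0.055 ]
gauge [ 0.4598 -0.2783  0.093 ]
(array([ 20.3, -21.3,  30. ]), array([-0.001 , -0.0005,  0.0035]))
side small [ 0.6194 -0.1277  0.007 ]
side large [ 0.4404 -0.1181  0.007 ]
side posttop [ 0.6336 -0.2726  0.055 ]
side gauge [ 0.4589 -0.2828  0.093 ]
```

>>> {"name": "play_rows", "arguments": {"rot": [[0,0,0],[0,0,0],[0,0,0],[0,0,0],[0,0,0],[0,0,0],[0,0,0]], "travel": [[-20,-3,18],[-48,-8,42],[-76,-13,66],[-100,-17,88],[-113,-19,100],[-113,-19,100],[-113,-19,100]], "jaw": [85,85,85,85,85,85,85]}}

```text
t: 3.75
tool_pos: [0.4595, -0.2801, 0.1812]
tcp_rot: [2.798, 1.427, 0.002]
force: [1.1, -0.2, 0.1]
finger_gap: 0.0849
```

```bash
python3 snap.py w3
```

```text
3.75 [-6.480e-01 -1.190e-01  1.911e+00  1.000e-03  1.349e+00 -2.000e-02] [ 0.4595 -0.2801  0.1812] [2.7978e+00 1.4272e+00 1.8000e-03] [ 1.06 -0.24  0.11] 0.08486584255370354
```

View pics/w3.png

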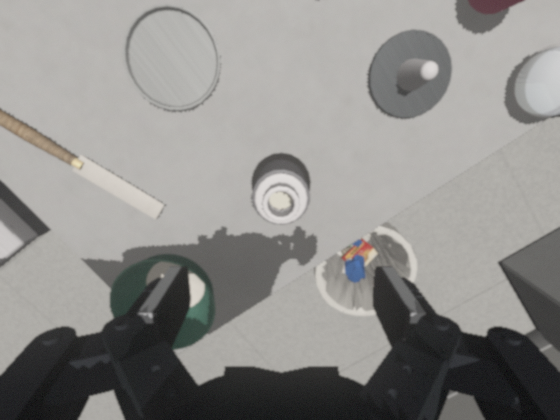

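Run:
```python
from h import *
s,c=pickle.load(open("w3.pkl","rb"))
f=c["frame"][:,:,::-1]
cv2.imwrite("pics/w3a.png",cv2.resize(f[145:235,235:325],None,fx=6,fy=6,interpolation=cv2.INTER_CUBIC))
P=cloud(c,s)[145:235,235:325].reshape(-1,3)
for lo,hi in[(.088,.1),(.074,.081),(.066,.074)]:
    m=(P[:,2]>lo)&(P[:,2]<hi);q=P[m];print(m.sum(),q.mean(0),(q[:,:2].max(0)+q[:,:2].min(0))/2, np.ptp(q[:,:2],axis=0))
    if m.sum()>20:print(cv2.minEnclosingCircle((q[:,:2]*1000).astype(np.float32)))
```

```text
559 [ 0.45671797 -0.28228112  0.09103121] [ 0.45637653 -0.28257389] [0.03345602 0.03275559]
((456.415283203125, -282.80950927734375), 16.86373519897461)
972 [ 0.45901796 -0.27878346  0.07566517] [ 0.45655155 -0.28281156] [0.0486656  0.04867665]
((456.4335632324219, -282.7787170410156), 24.784835815429688)
563 [ 0.46034374 -0.27784784  0.07031785] [ 0.45646157 -0.28259863] [0.05492664 0.05498281]
((456.4825744628906, -282.6783752441406), 27.835847854614258)
```

View pics/w3a.png

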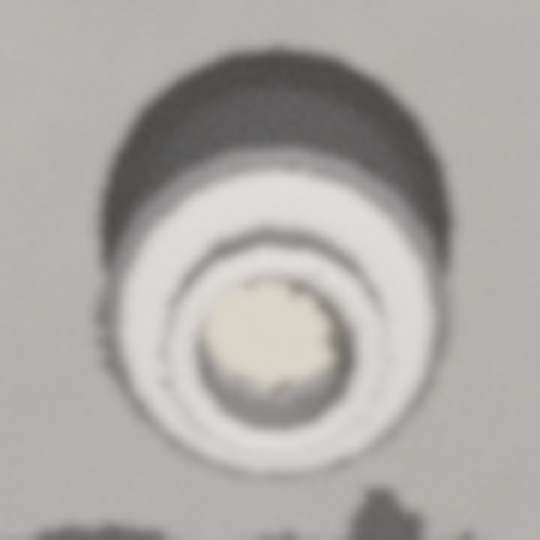

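Run:
```python
from h import *
s,c=pickle.load(open("w3.pkl","rb"))
print(at_z(c,280.9,200.9,.093,s))
def enc(P,ctr,rad,lo,hi):
    m=(np.hypot(P[...,0]-ctr[0],P[...,1]-ctr[1])<rad)&(P[...,2]>lo)&(P[...,2]<hi)
    q=P[m];return m.sum(),np.round(q[:,2].mean(),4),[np.round(v,1) for v in cv2.minEnclosingCircle((q[:,:2]*1000).astype(np.float32))]
for n in("w2","w3"):
    s,c=pickle.load(open(n+".pkl","rb"));P=cloud(c,s)
    m=P[...,2]; 
    print(n,"post top",enc(P,(.6325,-.268),.03,.045,.07))
    print(" disc",enc(P,(.6325,-.268),.055,.0045,.012))
    t=P[(np.hypot(P[...,0]-.53,P[...,1]+.19)<.03)][:,2];print(" table z",t.mean(),t.std())
    print(" small",enc(P,(.620,-.124),.05,.0055,.012)," large",enc(P,(.4425,-.112),.06,.0055,.012))
    print(" pin tops",)
c,s0=None,None
s,c=pickle.load(open("w1.pkl","rb"));P=cloud(c,s)
print("occ",enc(P,(.578,.241),.03,.05,.065)); t=P[np.hypot(P[...,0]-.526,P[...,1]-.176)<.025][:,2];print(t.mean())
s,c=pickle.load(open("w3.pkl","rb"))
print(plan(s,[.4564,-.2826,.12],-.63))
```

```text
[ 0.45818615 -0.28021354  0.093     ]
w2 post top (np.int64(138), np.float64(0.0505), [array([ 632.7, -268.8]), np.float64(8.5)])
 disc (np.int64(2290), np.float64(0.0065), [array([ 632.7, -269.4]), np.float64(42.7)])
 table z 0.36218968079648844 0.11625177335751413
 small (np.int64(458), np.float64(0.0072), [array([ 620.7, -123.7]), np.float64(38.5)])  large (np.int64(511), np.float64(0.0072), [array([ 442.1, -112.4]), np.float64(49.6)])
 pin tops
w3 post top (np.int64(331), np.float64(0.0504), [array([ 632.3, -269.2]), np.float64(9.0)])
 disc (np.int64(4739), np.float64(0.0065), [array([ 632.6, -269.7]), np.float64(42.9)])
 table z -0.0014633599660594076 0.0008138310857625979
 small (np.int64(0), np.float64(nan), [array([0., 0.]), np.float64(0.0)])  large (np.int64(1120), np.float64(0.0072), [array([ 442.1, -112.4]), np.float64(49.8)])
 pin tops
occ (np.int64(907), np.float64(0.0544), [array([578.2, 240.8]), np.float64(18.8)])
0.33201172826588965
(array([-3.9, -1.1, 61.2]), array([ 0.0012, -0.0007,  0.0026]))<stdin>:6: RuntimeWarning: Mean of empty slice.
  ret = ret.dtype.type(ret / rcount)
```

>>> {"name": "play_rows", "arguments": {"rot": [[0,0,0],[0,0,0],[0,0,0],[0,0,0],[0,0,0],[0,0,0],[0,0,0],[0,0,0]], "travel": [[-2,-1,15],[-4,-1,40],[-4,-1,65],[-4,-1,85],[-4,-1,97],[-4,-1,102],[-4,-1,102],[-4,-1,102]], "jaw": [85,85,85,85,85,85,85,60], "squeeze": 25}}

```text
t: 4.6
tool_pos: [0.4562, -0.2837, 0.0795]
tcp_rot: [2.797, 1.426, 0.001]
force: [0.4, 0.3, 0.2]
finger_gap: 0.0727
```

```bash
python3 snap.py w4
```

```text
4.6 [-0.656 -0.028  2.004  0.     1.164 -0.029] [ 0.4562 -0.2837  0.0795] [2.7973e+00 1.4261e+00 1.3000e-03] [0.43 0.31 0.18] 0.07270086639606059
```

View pics/w4.png

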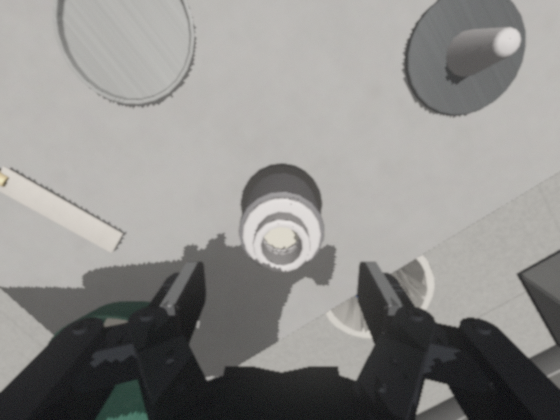

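Run:
```python
from h import *
s,c=pickle.load(open("w4.pkl","rb"))
K=c["mtx"];T=c["T_tool_cam"]
for u,v in[(202,266),(195,264),(203,275),(200,290),(362,266),(368,264),(362,285),(185,300),(170,300),(281,380)]:
    z=c["range_z"][v,u];p=T@[(u-K[0,2])/K[0,0]*z,(v-K[1,2])/K[1,1]*z,z,1];print(u,v,z,np.round(p[:3]*1000,1))
f=c["frame"][:,:,::-1]
cv2.imwrite("pics/w4a.png",cv2.resize(f[150:330,150:410],None,fx=3,fy=3,interpolation=cv2.INTER_CUBIC))
```

```text
202 266 0.14471813 [  8.7 -37.  -51.1]
195 264 0.14055419 [ 11.5 -39.  -54.6]
203 275 0.14741558 [  3.4 -37.2 -50. ]
200 290 0.1408076 [  0.4 -36.9 -57.8]
362 266 0.14266627 [  9.6  35.5 -53. ]
368 264 0.14017643 [ 11.6  37.5 -54.9]
362 285 0.14349337 [  1.   35.7 -54.8]
185 300 0.12038323 [  7.9 -37.3 -76.9]
170 300 0.11521556 [ 10.9 -41.2 -81.4]
281 380 0.08208681 [  10.3   -0.9 -116.3]
```

View pics/w4a.png

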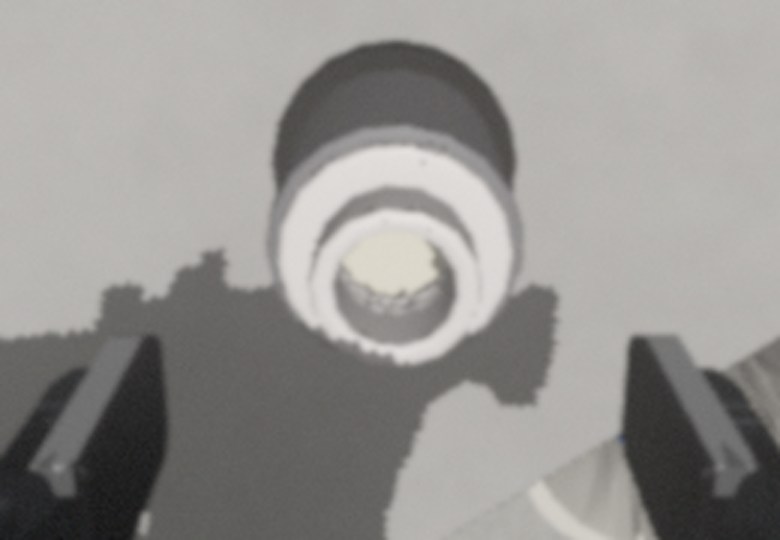

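>>> {"name": "play_rows", "arguments": {"rot": [[0,0,0],[0,0,0],[0,0,0],[0,0,0]], "travel": [[0,0,0],[0,0,0],[0,0,0],[0,0,0]], "jaw": [40,40,40,40]}}

```text
t: 5.05
tool_pos: [0.4555, -0.2834, 0.0785]
tcp_rot: [2.799, 1.427, 0.0]
force: [-0.3, 0.3, -0.2]
finger_gap: 0.0402
```

```bash
python3 snap.py w5
```

```text
5.05 [-0.657 -0.028  2.006 -0.     1.164 -0.029] [ 0.4555 -0.2834  0.0785] [2.7987e+00 1.4265e+00 2.0000e-04] [-0.26  0.26 -0.25] 0.04015262499269566
```

View pics/w5.png

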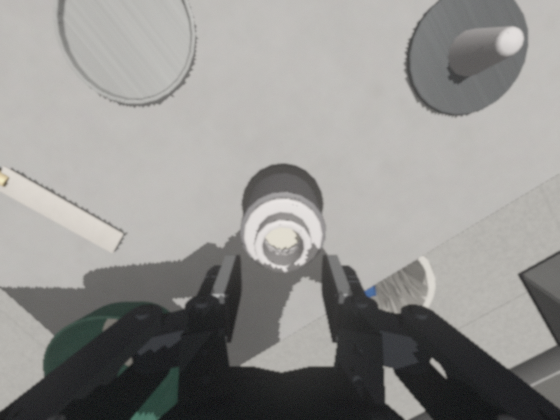

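Run:
```python
from h import *
from bench import r
s,c=pickle.load(open("w5.pkl","rb"))
K=c["mtx"];T=c["T_tool_cam"]
for u,v in[(237,260),(233,259),(239,265),(240,280),(240,320),(325,260),(322,275)]:
    z=c["range_z"][v,u];p=T@[(u-K[0,2])/K[0,0]*z,(v-K[1,2])/K[1,1]*z,z,1];print(u,v,z,np.round(p[:3]*1000,1))
c=r.snapshot("side");pickle.dump(c,open("sd5.pkl","wb"))
f=c["frame"][:,:,::-1];cv2.imwrite("pics/sd5.png",f)
cv2.imwrite("pics/sd5a.png",cv2.resize(f[200:370,200:400],None,fx=3.5,fy=3.5,interpolation=cv2.INTER_CUBIC))
print(proj(c,s["tool_pos"]))
```

```text
237 260 0.1448409 [ 11.2 -21.  -50.2]
233 259 0.14524597 [ 11.5 -22.9 -49.7]
239 265 0.14931126 [  6.9 -20.7 -46.8]
240 280 0.15207486 [ -1.2 -20.6 -46.5]
240 320 0.30914944 [-119.5  -41.    80.7]
325 260 0.14630029 [ 10.5  19.4 -48.9]
322 275 0.15621331 [ -1.   19.2 -42.1]
[294.14305418 314.40657181]
```

View pics/sd5a.png

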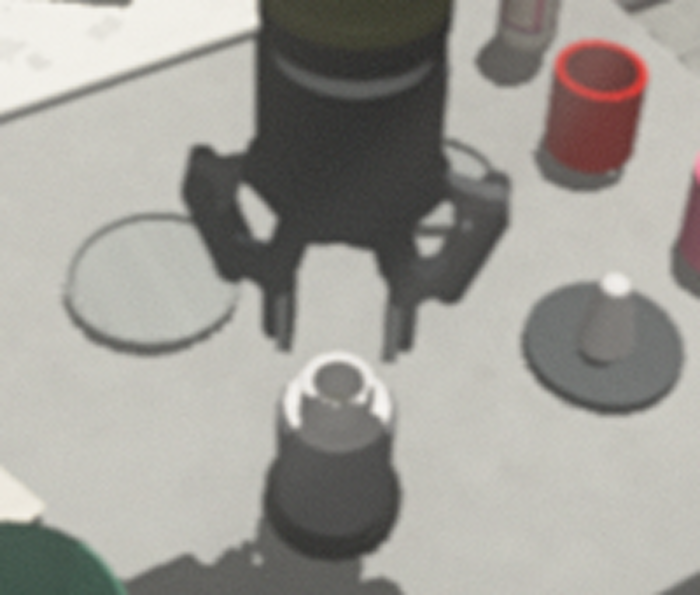

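Run:
```python
from h import *
s,_=pickle.load(open("w5.pkl","rb"));c=pickle.load(open("sd5.pkl","rb"))
A=R.from_rotvec(s["tcp_rot"])
for h in(38,42,46,50):
    print(h,[np.round((proj(c,s["tool_pos"]+A.apply(np.array([x,y,-h])/1e3))-[200,200])*3.5).tolist() for x,y in((-11,-21),(11,-21),(-11,21),(11,21))])
P=cloud(c);m=(P[...,2]>.1)&(P[...,2]<.2)&(np.hypot(P[...,0]-.456,P[...,1]+.283)<.05)
q=P[m];print(np.percentile(q[:,2],[0,1,2,5,10]))
s,c=pickle.load(open("w5.pkl","rb"));P=cloud(c,s)
m=(P[...,2]>.1)&(np.hypot(P[...,0]-s["tool_pos"][0],P[...,1]-s["tool_pos"][1])<.03);print(m.sum(),np.percentile(P[m][:,2],[0,1,2,5,10]))
```

```text
38 [[283.0, 361.0], [288.0, 323.0], [377.0, 371.0], [381.0, 332.0]]
42 [[283.0, 355.0], [289.0, 317.0], [378.0, 365.0], [381.0, 327.0]]
46 [[283.0, 349.0], [289.0, 311.0], [378.0, 359.0], [382.0, 321.0]]
50 [[283.0, 343.0], [289.0, 305.0], [379.0, 353.0], [382.0, 315.0]]
[0.12268837 0.12745358 0.12834422 0.13325323 0.13989125]
18886 [0.11838762 0.1248649  0.1280931  0.13670989 0.14849243]
```

>>> {"name": "play_rows", "arguments": {"rot": [[0,0,0],[0,0,0],[0,0,0],[0,0,0],[0,0,0],[0,0,0],[0,0,0],[0,0,0]], "travel": [[0,0,0],[0,0,0],[0,0,8],[0,0,20],[0,0,32],[0,0,40],[0,0,43],[0,0,43]], "jaw": [60,60,60,60,60,60,60,60], "squeeze": 25}}

```text
t: 5.95
tool_pos: [0.4549, -0.2829, 0.0343]
tcp_rot: [-2.798, -1.426, 0.001]
force: [0.3, 0.0, -0.5]
finger_gap: 0.0599
```

```bash
python3 snap.py w6
python3 - <<'E'
from h import *
from bench import r
c=r.snapshot("side");f=c["frame"][:,:,::-1]
cv2.imwrite("pics/sd6a.png",cv2.resize(f[200:370,200:400],None,fx=3.5,fy=3.5,interpolation=cv2.INTER_CUBIC))
E
```

```text
5.95 [-0.657  0.027  2.033 -0.     1.083 -0.029] [ 0.4549 -0.2829  0.0343] [-2.7976e+00 -1.4260e+00  1.2000e-03] [ 0.3   0.03 -0.49] 0.05990822957994775
```

View pics/sd6a.png

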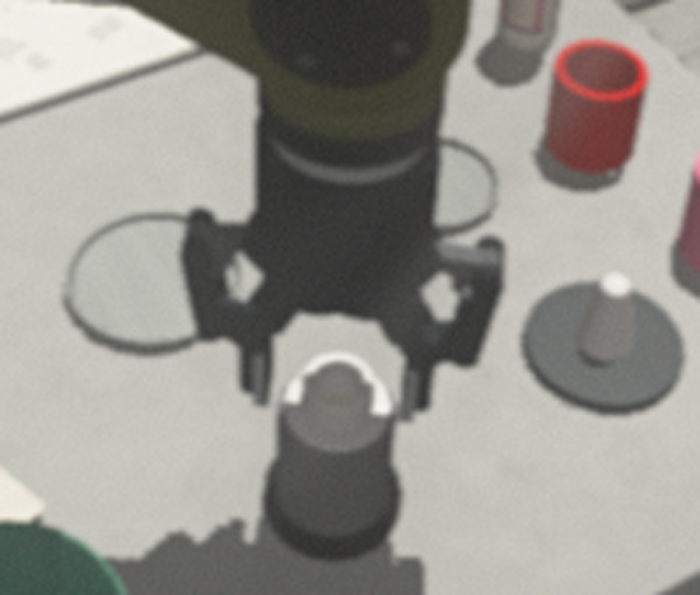

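View pics/w6.png

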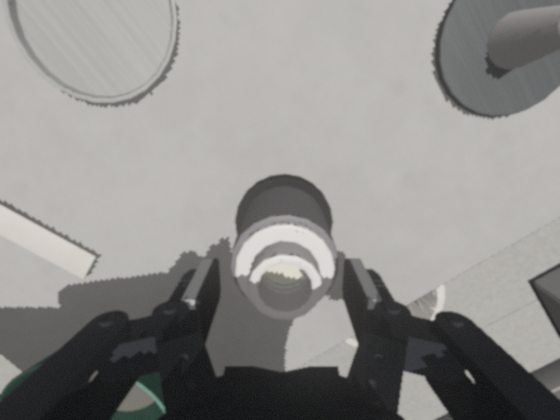

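>>> {"name": "play_rows", "arguments": {"rot": [[0,0,0],[0,0,0],[0,0,0],[0,0,0],[0,0,0]], "travel": [[0,0,0],[0,0,0],[0,0,0],[0,0,0],[0,0,0]], "jaw": [30,30,30,30,30], "squeeze": 25}}

```text
t: 6.55
tool_pos: [0.4562, -0.2839, 0.0363]
tcp_rot: [2.797, 1.426, 0.001]
force: [0.9, -0.7, 4.0]
finger_gap: 0.0331
```

>>> {"name": "play_rows", "arguments": {"rot": [[0,0,0],[0,0,0],[0,0,0],[0,0,0]], "travel": [[0,0,-3],[0,0,-8],[0,0,-12],[0,0,-12]], "jaw": [30,30,30,30]}}

```text
t: 6.95
tool_pos: [0.4555, -0.2834, 0.0478]
tcp_rot: [2.798, 1.426, 0.0]
force: [-0.1, -0.2, -0.6]
finger_gap: 0.033
```

```bash
python3 snap.py w7
python3 - <<'E'
from h import *
from bench import r
c=r.snapshot("side");f=c["frame"][:,:,::-1]
cv2.imwrite("pics/sd7a.png",cv2.resize(f[200:370,200:400],None,fx=3.5,fy=3.5,interpolation=cv2.INTER_CUBIC))
E
```

```text
6.95 [-0.657  0.009  2.025 -0.     1.106 -0.029] [ 0.4555 -0.2834  0.0478] [2.7984e+00 1.4265e+00 4.0000e-04] [-0.15 -0.23 -0.57] 0.03299260168371559
```

View pics/sd7a.png

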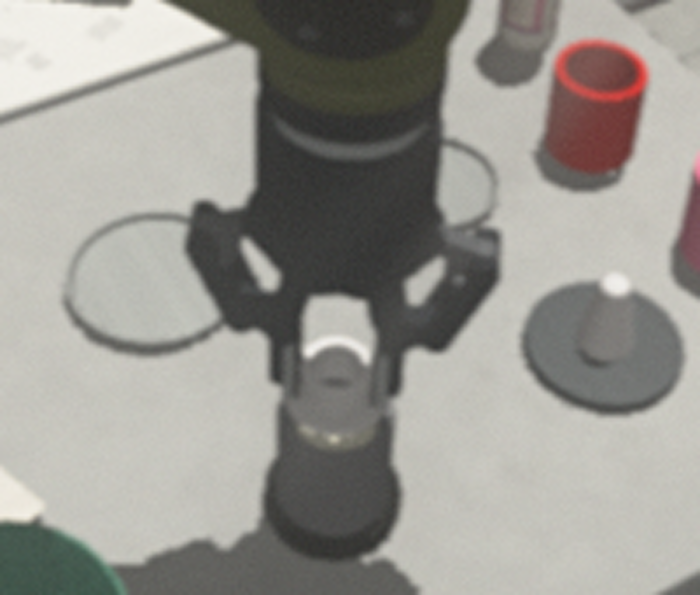

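View pics/w7.png

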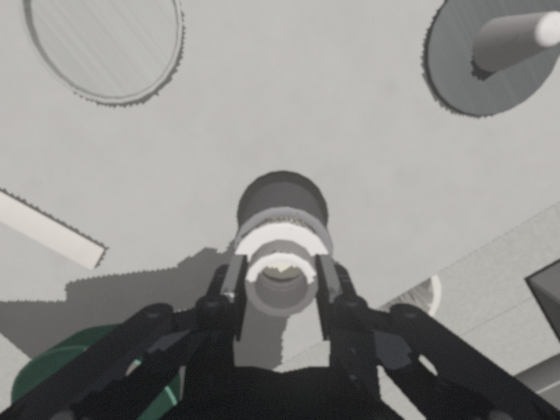

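>>> {"name": "play_rows", "arguments": {"rot": [[0,0,0],[0,0,0],[0,0,0],[0,0,0],[0,0,0],[0,0,0],[0,0,0],[0,0,0],[0,0,0],[0,0,0],[0,0,0],[0,0,0],[0,0,0],[0,0,0],[0,0,0]], "travel": [[0,0,-6],[0,0,-16],[4,1,-26],[14,2,-30],[32,5,-30],[54,9,-30],[79,14,-30],[106,18,-30],[133,23,-30],[158,27,-30],[180,31,-30],[199,35,-30],[214,37,-30],[225,39,-30],[225,39,-30]], "jaw": [30,30,30,30,30,30,30,30,30,30,30,30,30,30,30]}}

```text
t: 8.55
tool_pos: [0.6199, -0.1233, 0.0774]
tcp_rot: [2.798, 1.428, 0.0]
force: [0.4, -0.4, -0.5]
finger_gap: 0.0326
```

```bash
python3 snap.py w8
```

```text
8.55 [-0.281  0.179  1.788  0.     1.175  0.345] [ 0.6199 -0.1233  0.0774] [2.7980e+00 1.4284e+00 3.0000e-04] [ 0.4  -0.42 -0.54] 0.03263079048645245
```

View pics/w8.png

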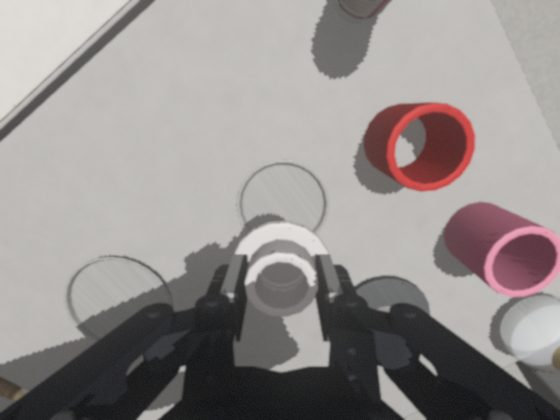

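>>> {"name": "play_rows", "arguments": {"rot": [[0,0,0],[0,0,0],[0,0,0],[0,0,0],[0,0,0],[0,0,0],[0,0,0],[0,0,0],[0,0,0],[0,0,0],[0,0,0]], "travel": [[0,-0.5,8],[0,-0.5,22],[0,-0.5,40],[0,-0.5,58],[0,-0.5,74],[0,-0.5,86],[0,-0.5,94],[0,-0.5,98],[0,-0.5,100],[0,-0.5,101],[0,-0.5,101]], "jaw": [30,30,30,30,30,30,30,30,30,30,30]}}

```text
t: 9.7
tool_pos: [0.6193, -0.124, -0.023]
tcp_rot: [2.798, 1.426, 0.001]
force: [-0.2, 0.0, 0.3]
finger_gap: 0.0328
```

```bash
python3 snap.py w9
python3 - <<'E'
from h import *
from bench import r
c=r.snapshot("side");f=c["frame"][:,:,::-1]
cv2.imwrite("pics/sd9a.png",cv2.resize(f[150:320,240:440],None,fx=3.5,fy=3.5,interpolation=cv2.INTER_CUBIC))
E
```

```text
9.7 [-0.282  0.299  1.835 -0.     1.007  0.345] [ 0.6193 -0.124  -0.023 ] [2.7982e+00 1.4264e+00 1.3000e-03] [-0.22  0.03  0.3 ] 0.0328181163448232
```

View pics/sd9a.png

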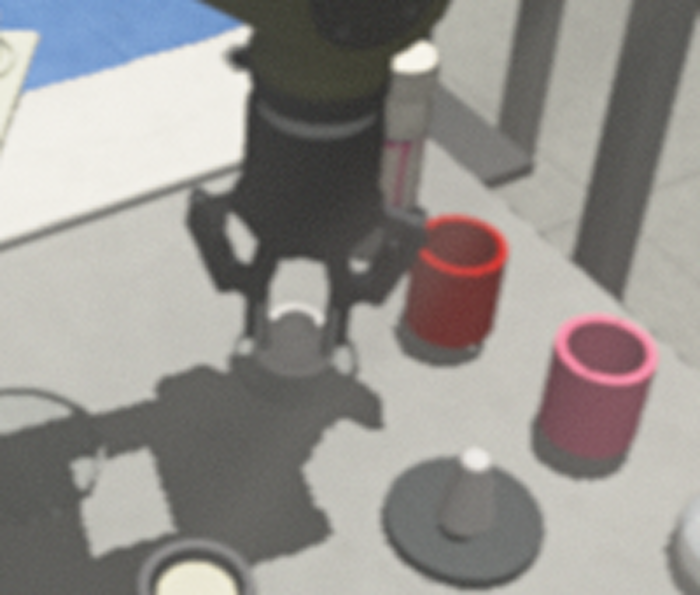

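>>> {"name": "play_rows", "arguments": {"rot": [[0,0,0],[0,0,0],[0,0,0],[0,0,0]], "travel": [[0,0,1],[0,0,2],[0,0,3],[0,0,3]], "jaw": [30,30,30,30]}}

```text
t: 10.2
tool_pos: [0.6186, -0.1238, -0.0269]
tcp_rot: [-2.799, -1.426, 0.0]
force: [0.3, -0.0, 0.5]
finger_gap: 0.033
```

>>> {"name": "play_rows", "arguments": {"rot": [[0,0,0],[0,0,0],[0,0,0]], "travel": [[0,0,1],[0,0,2],[0,0,2]], "jaw": [30,30,30]}}

```text
t: 10.5
tool_pos: [0.6188, -0.1239, -0.0276]
tcp_rot: [-2.799, -1.427, 0.001]
force: [-3.4, 0.2, 6.8]
finger_gap: 0.0332
```

>>> {"name": "play_rows", "arguments": {"rot": [[0,0,0],[0,0,0],[0,0,0],[0,0,0]], "travel": [[0,0,-1],[0,0,-1],[0,0,-1],[0,0,-1]], "jaw": [38,50,60,60]}}

```text
t: 10.9
tool_pos: [0.6186, -0.1238, -0.0279]
tcp_rot: [-2.799, -1.427, 0.0]
force: [0.3, 0.1, 0.3]
finger_gap: 0.0602
```

>>> {"name": "play_rows", "arguments": {"rot": [[0,0,0],[0,0,0],[0,0,0],[0,0,0],[0,0,0],[0,0,0],[0,0,0],[0,0,0]], "travel": [[0,0,-5],[0,0,-15],[0,0,-35],[0,0,-60],[0,0,-90],[0,0,-115],[0,0,-130],[0,0,-130]], "jaw": [60,60,60,70,80,80,80,80]}}

```text
t: 11.7
tool_pos: [0.6208, -0.1244, 0.1061]
tcp_rot: [2.795, 1.425, 0.007]
force: [-0.3, 0.3, 0.3]
finger_gap: 0.0802
```

```bash
cat >> h.py <<'E'
def enc(P,ctr,rad,lo,hi):
    m=(np.hypot(P[...,0]-ctr[0],P[...,1]-ctr[1])<rad)&(P[...,2]>lo)&(P[...,2]<hi)
    q=P[m]
    if len(q)<5: return len(q)
    return len(q),np.round(q[:,2].mean(),4),[np.round(v,1) for v in cv2.minEnclosingCircle((q[:,:2]*1000).astype(np.float32))]
E
python3 snap.py w10
python3 - <<'E'
from h import *
s,c=pickle.load(open("w10.pkl","rb"));P=cloud(c,s)
print(enc(P,(.6207,-.1237),.03,.022,.035),enc(P,(.6207,-.1237),.03,.009,.015),enc(P,(.6207,-.1237),.05,.0055,.0085))
s,c=pickle.load(open("w10.pkl","rb"));print(s["tool_pos"])
print(plan(s,[.4556,-.2834,.08],-.63))
E
```

```text
11.7 [-0.283  0.149  1.77   0.     1.216  0.345] [ 0.6208 -0.1244  0.1061] [2.7952 1.4248 0.0071] [-0.26  0.26  0.28] 0.08015034548766152
(647, np.float64(0.0269), [array([ 619. , -122.6]), np.float64(16.9)]) (1076, np.float64(0.0114), [array([ 619.1, -122.7]), np.float64(24.8)]) (908, np.float64(0.0071), [array([ 620.6, -123.4]), np.float64(38.7)])
[ 0.62082679 -0.12440539  0.10609948]
(array([-225.8,  -40.4,   25.4]), array([ 0.0058, -0.0021,  0.002 ]))
```

View pics/w10.png

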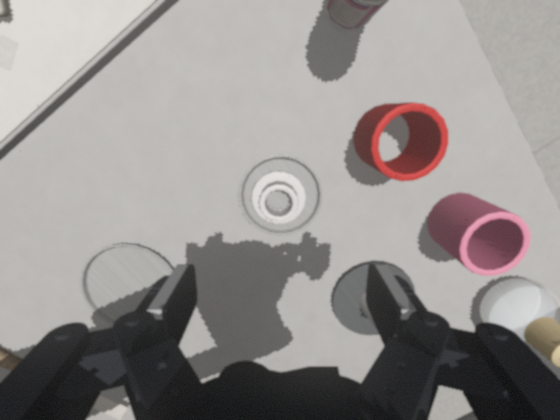

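>>> {"name": "play_rows", "arguments": {"rot": [[0,0,0],[0,0,0],[0,0,0],[0,0,0],[0,0,0],[0,0,0],[0,0,0],[0,0,0],[0,0,0]], "travel": [[-15,-3,-5],[-45,-8,-14],[-83,-15,-14],[-121,-22,-14],[-159,-28,-14],[-192,-34,-14],[-215,-38,-14],[-226,-40,-14],[-226,-40,-14]], "jaw": [80,80,80,80,80,80,80,80,80]}}

```text
t: 12.65
tool_pos: [0.4519, -0.2836, 0.1151]
tcp_rot: [-2.799, -1.422, 0.001]
force: [0.9, 0.5, -0.5]
finger_gap: 0.0799
```

```bash
python3 snap.py w11
python3 - <<'E'
from h import *
s,c=pickle.load(open("w11.pkl","rb"));P=cloud(c,s)
print(enc(P,(.4564,-.2827),.035,.068,.075),enc(P,(.4564,-.2827),.035,.060,.067),enc(P,(.4564,-.2827),.045,.005,.015))
E
```

```text
12.65 [-0.661 -0.072  1.982 -0.     1.234 -0.031] [ 0.4519 -0.2836  0.1151] [-2.7989e+00 -1.4224e+00  1.5000e-03] [ 0.9   0.54 -0.46] 0.07994725476616472
(1577, np.float64(0.0702), [array([ 456.3, -282.8]), np.float64(27.9)]) (2118, np.float64(0.0642), [array([ 458.2, -279.6]), np.float64(26.5)]) (792, np.float64(0.0102), [array([ 456.8, -282.4]), np.float64(33.7)])
```

View pics/w11.png

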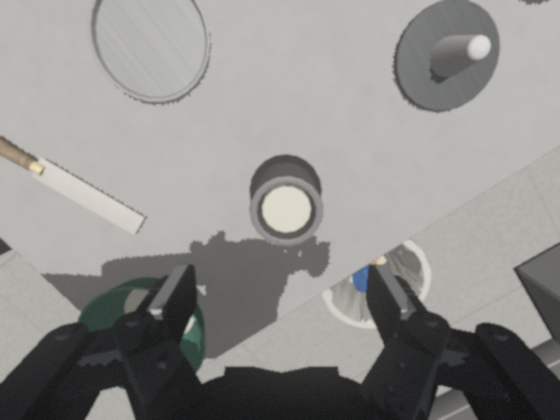

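>>> {"name": "play_rows", "arguments": {"rot": [[0,0,0],[0,0,0],[0,0,0],[0,0,0],[0,0,0],[0,0,0]], "travel": [[3,3,10],[3,3,30],[3,3,50],[3,3,67],[3,3,75],[3,3,75]], "jaw": [80,80,80,80,80,80]}}

```text
t: 13.3
tool_pos: [0.4573, -0.281, 0.0393]
tcp_rot: [-2.795, -1.427, 0.002]
force: [0.5, -1.2, 0.3]
finger_gap: 0.0801
```

```bash
python3 snap.py w12
python3 - <<'E'
from h import *
s,c=pickle.load(open("w12.pkl","rb"));P=cloud(c,s)
print(enc(P,(.4564,-.2827),.035,.068,.075))
E
```

```text
13.3 [-0.651  0.024  2.026  0.     1.095 -0.025] [ 0.4573 -0.281   0.0393] [-2.7949e+00 -1.4271e+00  2.3000e-03] [ 0.5  -1.25  0.26] 0.08010862399227872
(3076, np.float64(0.0701), [array([ 456.3, -282.9]), np.float64(28.1)])
```

View pics/w12.png

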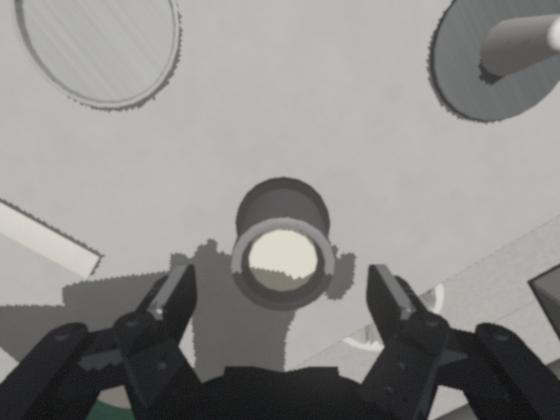

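>>> {"name": "play_rows", "arguments": {"rot": [[0,0,0],[0,0,0],[0,0,0],[0,0,0],[0,0,0],[0,0,0],[0,0,0]], "travel": [[-1,0.5,6],[-2,0.5,18],[-2,0.5,32],[-2,0.5,44],[-2,0.5,50],[-2,0.5,51],[-2,0.5,51]], "jaw": [80,80,80,80,80,80,70]}}

```text
t: 14.05
tool_pos: [0.4569, -0.2844, -0.0099]
tcp_rot: [-2.799, -1.426, 0.0]
force: [-0.8, -0.0, 0.2]
finger_gap: 0.0699
```

>>> {"name": "play_rows", "arguments": {"rot": [[0,0,0],[0,0,0],[0,0,0],[0,0,0],[0,0,0],[0,0,0]], "travel": [[0,0,0],[0,0,0],[0,0,0],[0,0,0],[0,0,0],[0,0,0]], "jaw": [66,62,58,52,52,52], "squeeze": 30}}

```text
t: 14.65
tool_pos: [0.4575, -0.2848, -0.0089]
tcp_rot: [2.798, 1.426, 0.001]
force: [-0.1, 1.0, 5.1]
finger_gap: 0.0564
```

```bash
python3 snap.py w13
python3 - <<'E'
from h import *
from bench import r
c=r.snapshot("side");f=c["frame"][:,:,::-1]
cv2.imwrite("pics/sd13a.png",cv2.resize(f[200:370,200:400],None,fx=3.5,fy=3.5,interpolation=cv2.INTER_CUBIC))
E
```

```text
14.65 [-0.656  0.095  2.047 -0.     0.999 -0.028] [ 0.4575 -0.2848 -0.0089] [2.7981e+00 1.4262e+00 7.0000e-04] [-0.1   0.96  5.1 ] 0.05641567122216721
```

View pics/sd13a.png

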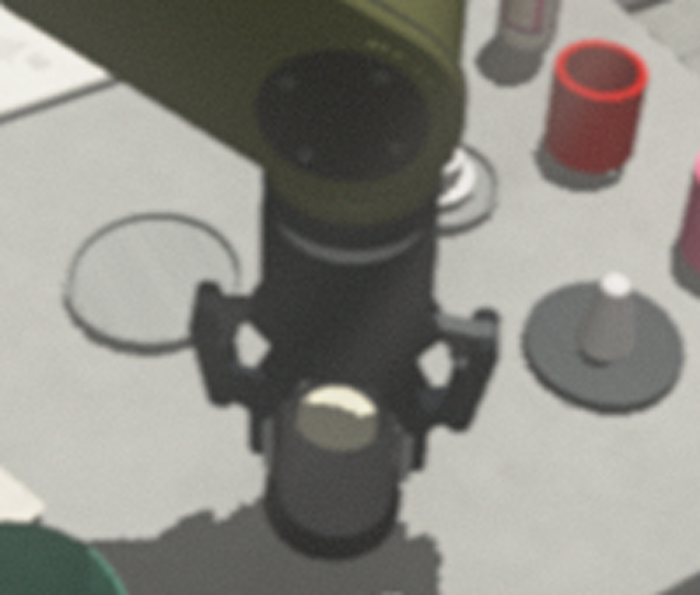

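View pics/w13.png

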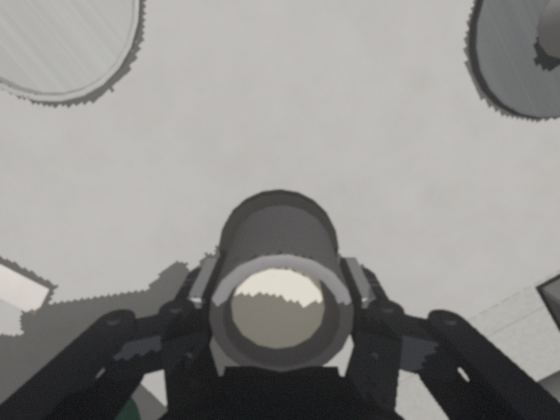

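>>> {"name": "play_rows", "arguments": {"rot": [[0,0,0],[0,0,0],[0,0,0],[0,0,0],[0,0,0],[0,0,0],[0,0,0],[0,0,0],[0,0,0],[0,0,0]], "travel": [[0,0,-2],[0,0,-6],[0,0,-12],[0,0,-20],[0,0,-30],[0,0,-40],[0,0,-51],[0,0,-61],[0,0,-68],[0,0,-68]], "jaw": [52,52,52,52,52,52,52,52,52,52]}}

```text
t: 15.75
tool_pos: [0.4579, -0.2851, 0.06]
tcp_rot: [2.797, 1.426, 0.002]
force: [0.2, 0.1, -0.5]
finger_gap: 0.0565
```

```bash
python3 snap.py w14
python3 - <<'E'
from h import *
from bench import r
c=r.snapshot("side");f=c["frame"][:,:,::-1]
cv2.imwrite("pics/sd14a.png",cv2.resize(f[200:370,200:400],None,fx=3.5,fy=3.5,interpolation=cv2.INTER_CUBIC))
E
```

```text
15.75 [-6.560e-01 -1.000e-03  2.013e+00  0.000e+00  1.127e+00 -2.800e-02] [ 0.4579 -0.2851  0.06  ] [2.7967e+00 1.4255e+00 1.9000e-03] [ 0.23  0.11 -0.53] 0.056505096112286476
```

View pics/sd14a.png

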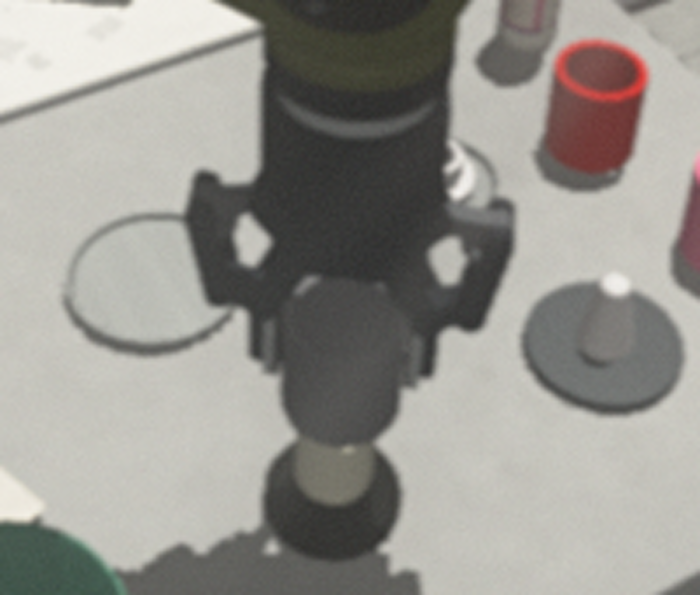

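View pics/w14.png

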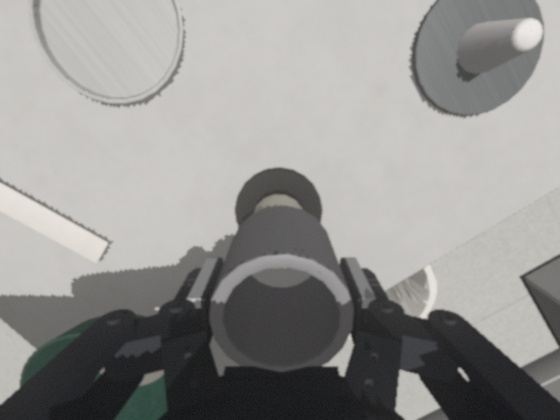

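Run:
```python
from h import *
s,c=pickle.load(open("w14.pkl","rb"));P=cloud(c,s)
print(s["tool_pos"],enc(P,(.457,-.283),.033,.132,.145))
print("cyl",enc(P,(.4564,-.2827),.025,.055,.068),"base",enc(P,(.4564,-.2827),.045,.005,.015))
m=(np.hypot(P[...,0]-.457,P[...,1]+.283)<.033)&(P[...,2]>.125)&(P[...,2]<.16);q=P[m]
A=R.from_rotvec(s["tcp_rot"]).inv().apply(q-s["tool_pos"])*1000
k=(A[:,0]>-30)
print(np.histogram(A[:,2],bins=np.arange(-95,-64,3)))
```

```text
[ 0.457905   -0.28513509  0.06001889] (8374, np.float64(0.1379), [array([ 458.2, -281.4]), np.float64(32.5)])
cyl (8, np.float64(0.0643), [array([ 446.5, -298.1]), np.float64(2.5)]) base (2432, np.float64(0.0104), [array([ 456.4, -282.8]), np.float64(33.8)])
(array([ 159,   95,   54,   45,  716, 5452, 1354, 1184, 1075, 1034]), array([-95, -92, -89, -86, -83, -80, -77, -74, -71, -68, -65]))
```

Run:
```python
from h import *
s,c=pickle.load(open("w14.pkl","rb"));P=cloud(c,s)
A=R.from_rotvec(s["tcp_rot"]).inv().apply((P-s["tool_pos"]).reshape(-1,3)).reshape(P.shape)*1000
m=(A[...,2]>-81.5)&(A[...,2]<-77)&(abs(A[...,1])<35)&(abs(A[...,0])<35)
im=np.zeros(m.shape,np.uint8);im[m]=255;cv2.imwrite("pics/m14.png",im)
for u in(260,282,300):
    v=np.where(m[:,u])[0];print(u,v.min(),v.max(),A[v.min(),u])
q=A[m];k=(q[:,0]>12);r=q[k][:,:2]
# fit circle outer r=28 from upper boundary
pts=np.array([A[np.where(m[:,u])[0].min(),u,:2] for u in range(240,325,3)])
from scipy.optimize import least_squares
print(least_squares(lambda p:np.hypot(pts[:,0]-p[0],pts[:,1]-p[1])-28,[0,0]).x)
```

```text
260 254 366 [ 27.91110121  -8.37649275 -78.61061697]
282 252 371 [ 28.15664187  -0.56118648 -77.49559424]
300 254 367 [ 27.71030529   5.85366797 -78.21058849]
[ 0.50424922 -0.87786373]
```

>>> {"name": "play_rows", "arguments": {"rot": [[0,0,0],[0,0,0],[0,0,0],[0,0,0],[0,0,0],[0,0,0],[0,0,0],[0,0,0],[0,0,0],[0,0,0],[0,0,0],[0,0,0]], "travel": [[0,0,-5],[2,2,-10],[9,10,-10],[21,24,-10],[36,42,-10],[53,61,-10],[70,81,-10],[86,100,-10],[100,116,-10],[110,127,-10],[115,133,-10],[115,133,-10]], "jaw": [52,52,52,52,52,52,52,52,52,52,52,52]}}

```text
t: 17.05
tool_pos: [0.6332, -0.2692, 0.068]
tcp_rot: [-2.798, -1.428, -0.0]
force: [-1.0, 0.2, -1.0]
finger_gap: 0.0565
```

```bash
python3 snap.py w15
python3 - <<'E'
from h import *
from bench import r
s,c=pickle.load(open("w15.pkl","rb"));P=cloud(c,s)
print(enc(P,(.6326,-.2695),.055,.0045,.012))
c=r.snapshot("side");f=c["frame"][:,:,::-1]
cv2.imwrite("pics/sd15a.png",cv2.resize(f[150:320,270:470],None,fx=3.5,fy=3.5,interpolation=cv2.INTER_CUBIC))
E
```

```text
17.05 [-0.48   0.302  1.657  0.     1.182  0.147] [ 0.6332 -0.2692  0.068 ] [-2.7982 -1.4279 -0.    ] [-0.99  0.2  -1.03] 0.05652567443497911
(4642, np.float64(0.0065), [array([ 632.8, -269.3]), np.float64(42.8)])
```

View pics/sd15a.png

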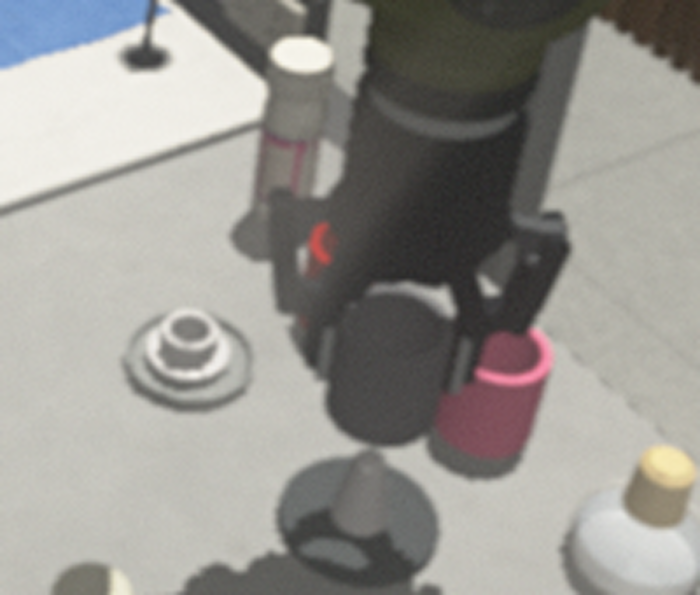

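View pics/w15.png

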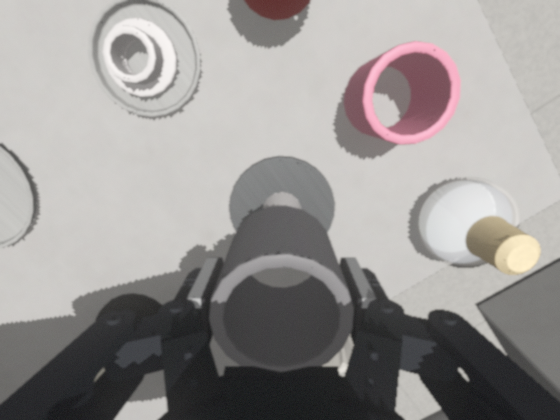

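Run:
```python
from h import *
s,c=pickle.load(open("w15.pkl","rb"));P=cloud(c,s)
A=R.from_rotvec(s["tcp_rot"]).inv().apply((P-s["tool_pos"]).reshape(-1,3)).reshape(P.shape)*1000
f=c["frame"].astype(int);m=(f[...,0]-f[...,1]>50)&(A[...,0]>20)&(np.arange(560)[None]>330)
q=A[m];print(q.min(0),q.max(0), np.nanmin(np.hypot(q[:,0],q[:,1]-20)))
near=q[np.argsort(q[:,0])[:5]];print(near)
```

```text
[57.34838301 45.49697783  7.27356923] [111.46193365 100.10884788  61.19265936] 72.10288659211834
[[57.34838301 69.61412018 11.49908236]
 [57.38488074 68.29453258 11.15361869]
 [57.44056559 72.85081536 10.59047037]
 [57.46709188 72.15964926 10.33791895]
 [57.47461618 68.57599775 10.28488206]]
```

>>> {"name": "play_rows", "arguments": {"rot": [[0,0,0],[0,0,0],[0,0,0],[0,0,0],[0,0,0],[0,0,0],[0,0,0],[0,0,0],[0,0,0],[0,0,0]], "travel": [[-1,0.5,5],[-1,0.5,13],[-1,0.5,24],[-1,0.5,36],[-1,0.5,48],[-1,0.5,59],[-1,0.5,68],[-1,0.5,73],[-1,0.5,76],[-1,0.5,76]], "jaw": [52,52,52,52,52,52,52,52,52,52]}}

```text
t: 18.15
tool_pos: [0.632, -0.2706, -0.0079]
tcp_rot: [-2.799, -1.427, 0.0]
force: [-0.8, -0.2, -0.2]
finger_gap: 0.0563
```

>>> {"name": "play_rows", "arguments": {"rot": [[0,0,0],[0,0,0],[0,0,0],[0,0,0]], "travel": [[0,0,1],[0,0,2],[0,0,3],[0,0,3]], "jaw": [52,52,52,52]}}

```text
t: 18.55
tool_pos: [0.632, -0.2707, -0.0106]
tcp_rot: [2.799, 1.427, 0.0]
force: [0.2, 0.2, -0.1]
finger_gap: 0.0563
```

>>> {"name": "play_rows", "arguments": {"rot": [[0,0,0],[0,0,0],[0,0,0]], "travel": [[0,0,1],[0,0,2],[0,0,2]], "jaw": [52,52,52]}}

```text
t: 18.85
tool_pos: [0.632, -0.2706, -0.0128]
tcp_rot: [-2.799, -1.427, 0.0]
force: [-0.3, 0.4, -1.0]
finger_gap: 0.0563
```

>>> {"name": "play_rows", "arguments": {"rot": [[0,0,0],[0,0,0],[0,0,0]], "travel": [[0,0,0.7],[0,0,1.4],[0,0,1.4]], "jaw": [52,52,52]}}

```text
t: 19.15
tool_pos: [0.6321, -0.2706, -0.0128]
tcp_rot: [-2.799, -1.427, 0.0]
force: [-3.7, 1.9, 5.9]
finger_gap: 0.0567
```

Contact at the expected height (TCP −0.0128). I'll release slowly and back off upwards.

>>> {"name": "play_rows", "arguments": {"rot": [[0,0,0],[0,0,0],[0,0,0],[0,0,0],[0,0,0],[0,0,0]], "travel": [[0,0,-1],[0,0,-1],[0,0,-1],[0,0,-1],[0,0,-1],[0,0,-1]], "jaw": [58,60,64,70,76,78]}}

```text
t: 19.75
tool_pos: [0.632, -0.2706, -0.0132]
tcp_rot: [-2.799, -1.427, 0.0]
force: [0.1, -0.4, -0.4]
finger_gap: 0.0782
```

```bash
python3 snap.py w16
```

```text
19.75 [-0.483  0.392  1.694  0.     1.056  0.145] [ 0.632  -0.2706 -0.0132] [-2.7989e+00 -1.4266e+00  1.0000e-04] [ 0.12 -0.44 -0.39] 0.07823611451432139
```

View pics/w16.png

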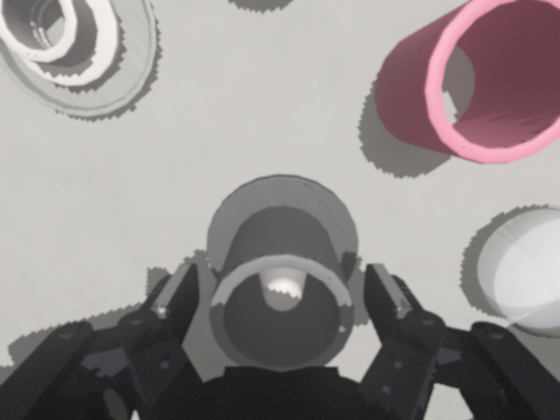

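>>> {"name": "play_rows", "arguments": {"rot": [[0,0,0],[0,0,0],[0,0,0],[0,0,0],[0,0,0],[0,0,0],[0,0,0],[0,0,0],[0,0,0]], "travel": [[0,0,-5],[0,0,-17],[0,0,-35],[0,0,-57],[0,0,-82],[0,0,-105],[0,0,-122],[0,0,-130],[0,0,-130]], "jaw": [78,78,78,78,78,78,78,78,78]}}

```text
t: 20.7
tool_pos: [0.633, -0.2711, 0.1192]
tcp_rot: [2.796, 1.425, 0.003]
force: [-0.9, 0.7, -0.7]
finger_gap: 0.0779
```

```bash
python3 snap.py w17
python3 - <<'E'
from h import *
s,c=pickle.load(open("w17.pkl","rb"));P=cloud(c,s)
print(enc(P,(.6326,-.2695),.035,.062,.072),enc(P,(.6326,-.2695),.055,.0045,.012))
print(plan(s,[.4563,-.2828,.11],-.63))
E
```

```text
20.7 [-0.483  0.255  1.624  0.     1.259  0.145] [ 0.633  -0.2711  0.1192] [2.7964 1.4255 0.0031] [-0.86  0.66 -0.7 ] 0.07790372356544055
(1560, np.float64(0.066), [array([ 632.3, -269.6]), np.float64(27.9)]) (2637, np.float64(0.0066), [array([ 633.1, -269.4]), np.float64(42.8)])
(array([-113.3, -136.1,    8.7]), array([ 0.0034, -0.0005,  0.002 ]))
```

View pics/w17.png

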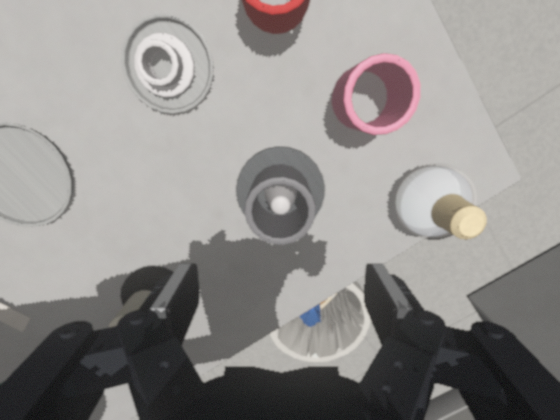

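>>> {"name": "play_rows", "arguments": {"rot": [[0,0,0],[0,0,0],[0,0,0],[0,0,0],[0,0,0],[0,0,0],[0,0,0],[0,0,0],[0,0,0]], "travel": [[-8,-10,0],[-25,-30,0],[-45,-54,0],[-66,-79,2],[-86,-103,4],[-102,-122,7],[-111,-133,9],[-113,-136,9],[-113,-136,9]], "jaw": [78,78,78,78,78,78,78,78,78]}}

```text
t: 21.65
tool_pos: [0.4553, -0.2821, 0.1075]
tcp_rot: [-2.799, -1.426, -0.0]
force: [-0.0, 0.2, 0.5]
finger_gap: 0.0779
```

```bash
python3 snap.py w18
python3 - <<'E'
from h import *
s,c=pickle.load(open("w18.pkl","rb"));P=cloud(c,s)
print("cyl",enc(P,(.4564,-.2827),.025,.060,.068),"base",enc(P,(.4564,-.2827),.045,.005,.0145))
print(plan(s,[.4563,-.2828,-.012],-.63))
E
```

```text
21.65 [-0.655 -0.061  1.985  0.     1.218 -0.027] [ 0.4553 -0.2821  0.1075] [-2.799  -1.4257 -0.    ] [-0.02  0.15  0.5 ] 0.0779487932274232
cyl (1869, np.float64(0.0643), [array([ 456.4, -282.7]), np.float64(18.9)]) base (2055, np.float64(0.0104), [array([ 456.4, -282.6]), np.float64(33.8)])
(array([  0. ,   1.3, 119.5]), array([-0.0004, -0.0002,  0.0015]))
```

View pics/w18.png

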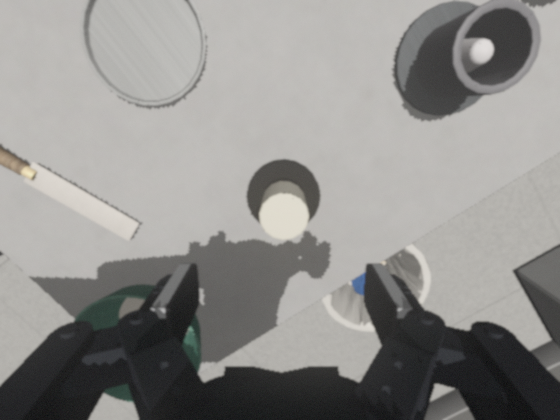

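>>> {"name": "play_rows", "arguments": {"rot": [[0,0,0],[0,0,0],[0,0,0],[0,0,0],[0,0,0],[0,0,0],[0,0,0],[0,0,0],[0,0,0]], "travel": [[0,1,8],[0,1.3,25],[0,1.3,45],[0,1.3,67],[0,1.3,88],[0,1.3,104],[0,1.3,114],[0,1.3,118],[0,1.3,118]], "jaw": [78,78,78,78,78,70,64,60,56]}}

```text
t: 22.6
tool_pos: [0.4568, -0.2828, -0.0105]
tcp_rot: [-2.798, -1.427, 0.0]
force: [-0.9, 0.6, -0.8]
finger_gap: 0.0559
```

>>> {"name": "play_rows", "arguments": {"rot": [[0,0,0],[0,0,0],[0,0,0],[0,0,0],[0,0,0],[0,0,0]], "travel": [[0,0,0],[0,0,0],[0,0,0],[0,0,0],[0,0,0],[0,0,0]], "jaw": [50,44,40,35,35,35], "squeeze": 30}}

```text
t: 23.2
tool_pos: [0.4572, -0.2834, -0.0091]
tcp_rot: [2.798, 1.426, 0.001]
force: [-1.3, -0.1, 4.7]
finger_gap: 0.037
```

```bash
python3 snap.py w19
python3 - <<'E'
from h import *
from bench import r
c=r.snapshot("side");f=c["frame"][:,:,::-1]
cv2.imwrite("pics/sd19a.png",cv2.resize(f[200:370,200:400],None,fx=3.5,fy=3.5,interpolation=cv2.INTER_CUBIC))
E
```

```text
23.2 [-0.655  0.093  2.049 -0.     0.998 -0.027] [ 0.4572 -0.2834 -0.0091] [2.7979e+00 1.4262e+00 9.0000e-04] [-1.25 -0.15  4.73] 0.03695133065204647
```

View pics/sd19a.png

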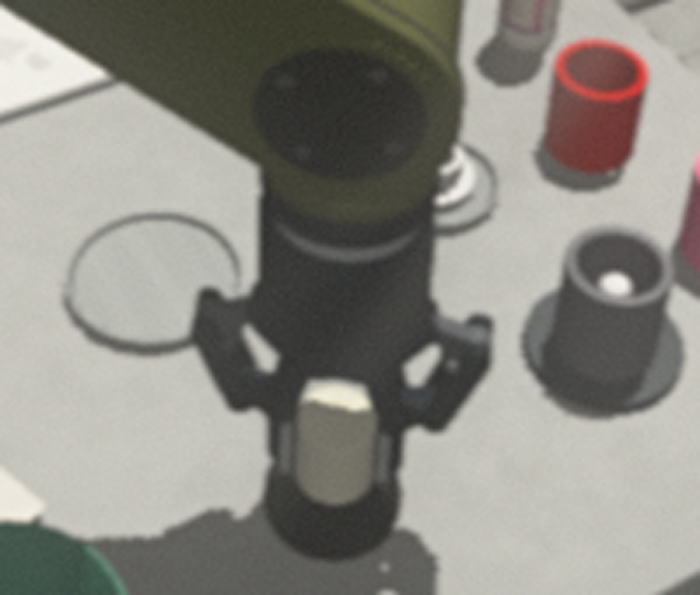

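View pics/w19.png

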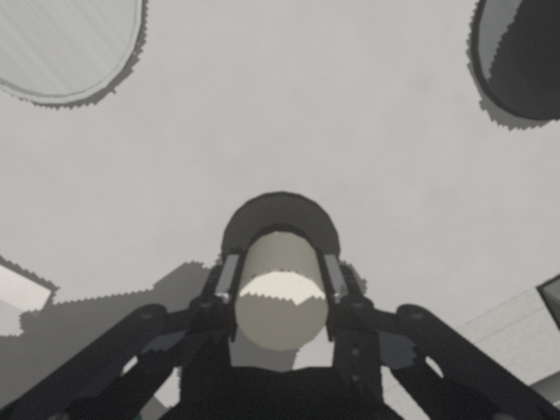

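>>> {"name": "play_rows", "arguments": {"rot": [[0,0,0],[0,0,0],[0,0,0],[0,0,0],[0,0,0],[0,0,0],[0,0,0]], "travel": [[0,0,-2],[0,0,-6],[0,0,-12],[0,0,-22],[0,0,-34],[0,0,-40],[0,0,-40]], "jaw": [35,35,35,35,35,35,35]}}

```text
t: 24.0
tool_pos: [0.4578, -0.2838, 0.0319]
tcp_rot: [2.796, 1.425, 0.002]
force: [-0.4, -0.3, -1.2]
finger_gap: 0.0372
```

```bash
python3 snap.py w20
python3 - <<'E'
from h import *
from bench import r
s,c=pickle.load(open("w20.pkl","rb"));P=cloud(c,s)
print("base",enc(P,(.4564,-.2827),.045,.005,.0145))
A=R.from_rotvec(s["tcp_rot"]).inv().apply((P-s["tool_pos"]).reshape(-1,3)).reshape(P.shape)*1000
m=(A[...,2]>-79)&(A[...,2]<-71)&(abs(A[...,1])<17.5)&(abs(A[...,0])<24);q=A[m];print(q.min(0),q.max(0),np.median(q[:,2]))
c=r.snapshot("side");f=c["frame"][:,:,::-1]
cv2.imwrite("pics/sd20a.png",cv2.resize(f[200:370,200:400],None,fx=3.5,fy=3.5,interpolation=cv2.INTER_CUBIC))
print(plan(s,[.5261,.1762,.06],-.63))
E
```

```text
24.0 [-0.655  0.033  2.031 -0.     1.073 -0.027] [ 0.4578 -0.2838  0.0319] [2.7961e+00 1.4253e+00 2.3000e-03] [-0.4  -0.33 -1.22] 0.037224066430852555
base (3685, np.float64(0.0104), [array([ 456.5, -282.6]), np.float64(33.8)])
[-18.89844191 -17.4960318  -75.58656974] [ 19.17962046  17.49138868 -71.01258468] -73.52509033170162
(array([ 412.4, -214.9,  -28.9]), array([0.0035, 0.0001, 0.002 ]))
```

View pics/sd20a.png

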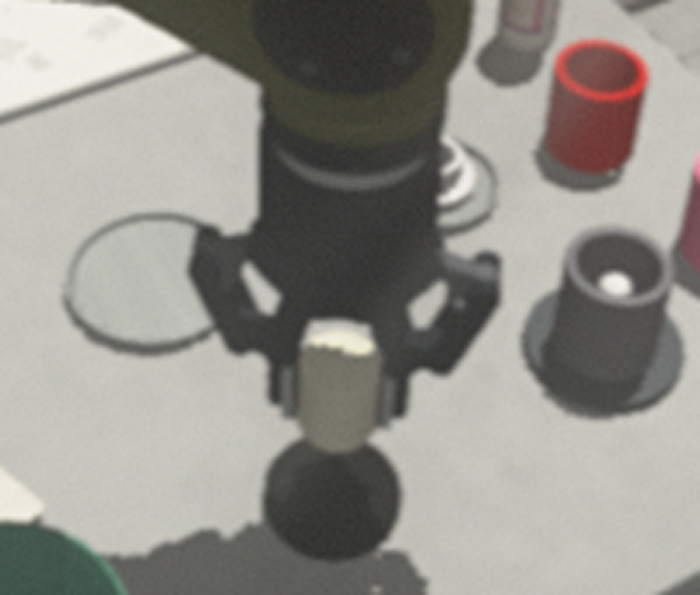

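>>> {"name": "play_rows", "arguments": {"rot": [[0,0,0],[0,0,0],[0,0,0],[0,0,0],[0,0,0],[0,0,0],[0,0,0],[0,0,0],[0,0,0],[0,0,0],[0,0,0],[0,0,0],[0,0,0],[0,0,0],[0,0,0],[0,0,0],[0,0,0],[0,0,0],[0,0,0],[0,0,0]], "travel": [[0,0,-10],[0,0,-25],[4,-2,-40],[14,-7,-50],[30,-16,-55],[50,-26,-60],[74,-39,-60],[102,-53,-60],[132,-69,-60],[163,-85,-60],[194,-101,-60],[225,-117,-60],[256,-133,-60],[286,-149,-60],[314,-164,-60],[340,-177,-60],[362,-189,-60],[378,-197,-60],[386,-201,-60],[390,-203,-60]], "jaw": [35,35,35,35,35,35,35,35,35,35,35,35,35,35,35,35,35,35,35,35]}}

```text
t: 26.1
tool_pos: [0.5214, 0.1529, 0.0905]
tcp_rot: [2.798, 1.429, 0.001]
force: [-0.3, 0.1, -0.8]
finger_gap: 0.0374
```

```bash
python3 snap.py w21
python3 - <<'E'
from h import *
s,c=pickle.load(open("w21.pkl","rb"));P=cloud(c,s)
print(enc(P,(.5782,.2408),.025,.048,.06))
f=c["frame"][:,:,::-1]
cv2.imwrite("pics/w21a.png",cv2.resize(f[60:260,180:380],None,fx=3,fy=3,interpolation=cv2.INTER_CUBIC))
E
```

```text
26.1 [ 0.187 -0.026  1.982 -0.     1.185  0.813] [0.5214 0.1529 0.0905] [2.7978e+00 1.4285e+00 8.0000e-04] [-0.33  0.15 -0.78] 0.03741954452405673
(3013, np.float64(0.0544), [array([578., 241.]), np.float64(19.0)])
```

View pics/w21.png

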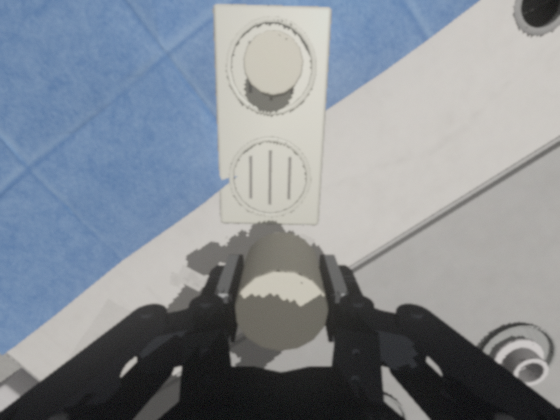

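View pics/w21a.png

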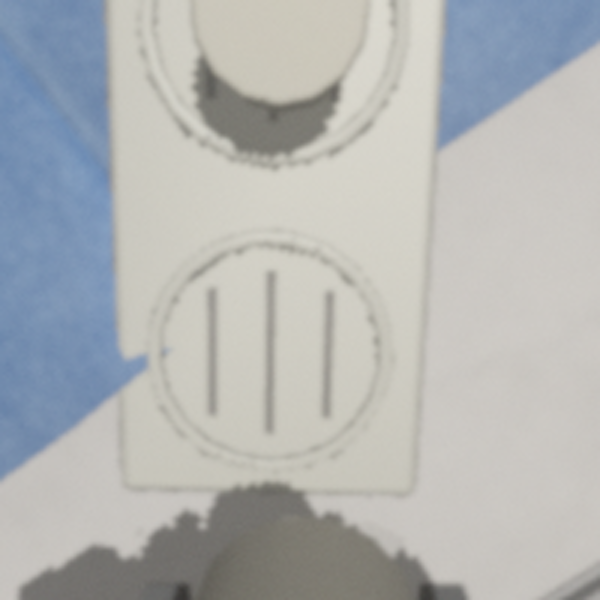

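Run:
```python
from h import *
s,c=pickle.load(open("w21.pkl","rb"));P=cloud(c,s)
for z in(.014,.017): print(at_z(c,270,177,z,s))
print("depth",P[177,270],P[175:180,262:278].reshape(-1,3).mean(0))
for dx in(0,):
  print(enc(P,(.5263,.1765),.042,.0142,.017))
m=(abs(P[...,2]-.0125)<.003)&(np.hypot(P[...,0]-.55,P[...,1]-.21)<.13)
q=(P[m][:,:2]*1000).astype(np.float32);print(cv2.minAreaRect(q))
g=[.5262,.1765,.04]
print(plan(s,g,-.63))
```

```text
[0.52684852 0.17745484 0.014     ]
[0.52730381 0.17790425 0.017     ]
depth [0.52667155 0.17728015 0.0128339 ] [0.52629684 0.17748529 0.01258272]
(1106, np.float64(0.0153), [array([526.8, 176.9]), np.float64(41.6)])
((525.0562744140625, 237.24496459960938), (176.10302734375, 179.38841247558594), 45.897274017333984)
(array([ 21.9, -10. ,  50.5]), array([ 0.0005, -0.0004,  0.0034]))
```

>>> {"name": "play_rows", "arguments": {"rot": [[0,0,0],[0,0,0],[0,0,0],[0,0,0],[0,0,0],[0,0,0],[0,0,0],[0,0,0],[0,0,0],[0,0,0],[0,0,0],[0,0,0],[0,0,0],[0,0,0]], "travel": [[6,-3,0],[15,-7,0],[22,-10,0],[22,-10,5],[22,-10,15],[22,-10,29],[22,-10,45],[22,-10,61],[22,-10,76],[22,-10,88],[22,-10,97],[22,-10,101],[22,-10,103],[22,-10,103]], "jaw": [35,35,35,35,35,35,35,35,35,35,35,35,35,35]}}

```text
t: 27.55
tool_pos: [0.5267, 0.1757, -0.0128]
tcp_rot: [2.799, 1.427, 0.001]
force: [-1.7, -0.6, -1.0]
finger_gap: 0.0374
```

```bash
python3 snap.py w22
python3 - <<'E'
from h import *
from bench import r
c=r.snapshot("side");f=c["frame"][:,:,::-1]
cv2.imwrite("pics/sd22a.png",cv2.resize(f[100:230,160:330],None,fx=4,fy=4,interpolation=cv2.INTER_CUBIC))
E
```

```text
27.55 [ 0.225  0.135  2.01  -0.     0.996  0.853] [ 0.5267  0.1757 -0.0128] [2.7988e+00 1.4267e+00 9.0000e-04] [-1.69 -0.58 -1.01] 0.037413599404153314
```

View pics/w22.png

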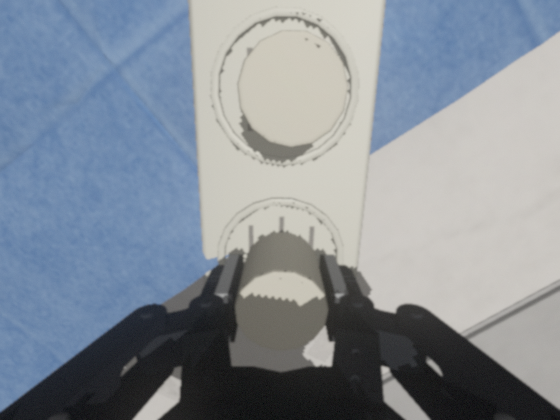

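View pics/sd22a.png

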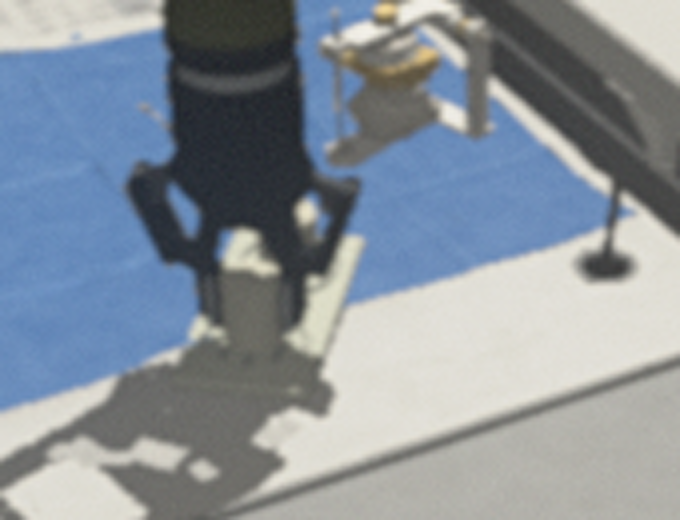

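>>> {"name": "play_rows", "arguments": {"rot": [[0,0,0],[0,0,0],[0,0,0],[0,0,0],[0,0,0]], "travel": [[1,0,1],[1,0,2.5],[1,0,4],[1,0,5],[1,0,5]], "jaw": [35,35,35,35,35]}}

```text
t: 28.15
tool_pos: [0.5267, 0.1764, -0.0183]
tcp_rot: [-2.799, -1.427, 0.001]
force: [0.5, 0.9, -1.1]
finger_gap: 0.0372
```

>>> {"name": "play_rows", "arguments": {"rot": [[0,0,0],[0,0,0],[0,0,0]], "travel": [[0,0,0.7],[0,0,1.5],[0,0,1.5]], "jaw": [35,35,35]}}

```text
t: 28.45
tool_pos: [0.527, 0.1764, -0.0191]
tcp_rot: [2.799, 1.427, -0.0]
force: [-3.6, -0.6, 3.1]
finger_gap: 0.0376
```

Contact came at the predicted height. Now releasing.

>>> {"name": "play_rows", "arguments": {"rot": [[0,0,0],[0,0,0],[0,0,0],[0,0,0],[0,0,0],[0,0,0]], "travel": [[0,0,-0.5],[0,0,-0.5],[0,0,-0.5],[0,0,-0.5],[0,0,-0.5],[0,0,-0.5]], "jaw": [39,42,46,52,58,60]}}

```text
t: 29.05
tool_pos: [0.5269, 0.1764, -0.0191]
tcp_rot: [2.799, 1.427, -0.0]
force: [0.0, 0.8, 1.2]
finger_gap: 0.0598
```

>>> {"name": "play_rows", "arguments": {"rot": [[0,0,0],[0,0,0],[0,0,0],[0,0,0],[0,0,0],[0,0,0],[0,0,0],[0,0,0],[0,0,0]], "travel": [[0,0,-5],[0,0,-17],[0,0,-35],[0,0,-57],[0,0,-82],[0,0,-105],[0,0,-122],[0,0,-130],[0,0,-130]], "jaw": [60,60,60,60,60,60,60,60,60]}}

```text
t: 29.95
tool_pos: [0.5281, 0.1767, 0.1131]
tcp_rot: [2.798, 1.426, 0.006]
force: [-0.4, 0.6, 0.6]
finger_gap: 0.0599
```

```bash
python3 snap.py w23
python3 - <<'E'
from h import *
s,c=pickle.load(open("w23.pkl","rb"));P=cloud(c,s)
print(enc(P,(.5264,.1770),.025,.048,.06),enc(P,(.5782,.2408),.025,.048,.06),enc(P,(.5263,.1765),.040,.0142,.017))
print(plan(s,[.4563,-.2827,.11],-.63))
E
```

```text
29.95 [ 0.226 -0.021  1.937  0.     1.223  0.854] [0.5281 0.1767 0.1131] [2.7981 1.4263 0.0056] [-0.38  0.62  0.62] 0.05994355177944958
(1682, np.float64(0.0543), [array([526.6, 176.8]), np.float64(18.9)]) (2220, np.float64(0.0544), [array([578. , 240.9]), np.float64(19.0)]) (759, np.float64(0.0154), [array([525.1, 179. ]), np.float64(36.5)])
(array([-413.9,  211.8,    2.5]), array([ 0.0024, -0.0028,  0.002 ]))
```

View pics/w23.png

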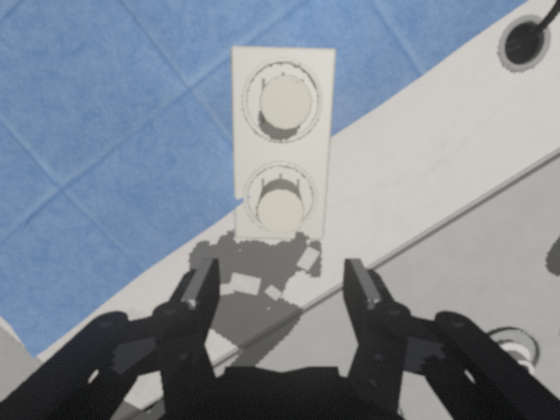

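>>> {"name": "play_rows", "arguments": {"rot": [[0,0,0],[0,0,0],[0,0,0],[0,0,0],[0,0,0],[0,0,0],[0,0,0],[0,0,0],[0,0,0],[0,0,0],[0,0,0],[0,0,0],[0,0,0],[0,0,0]], "travel": [[-14,7,0],[-42,21,0],[-80,41,0],[-120,61,0],[-160,82,0],[-200,102,0],[-240,123,0],[-280,143,0],[-320,164,0],[-358,183,0],[-390,200,0],[-408,209,1],[-414,212,2],[-414,212,2]], "jaw": [60,60,60,60,60,60,60,60,60,60,60,60,60,60]}}

```text
t: 31.4
tool_pos: [0.4539, -0.2834, 0.1076]
tcp_rot: [-2.798, -1.423, 0.002]
force: [-0.0, 0.4, 0.4]
finger_gap: 0.0602
```

```bash
python3 snap.py w24
python3 - <<'E'
from h import *
s,c=pickle.load(open("w24.pkl","rb"));P=cloud(c,s)
print("base",enc(P,(.4564,-.2827),.045,.005,.0145),enc(P,(.4564,-.2827),.03,.0195,.026),enc(P,(.4564,-.2827),.03,.027,.035))
print(plan(s,[.4563,-.2827,-.012],-.63))
E
```

```text
31.4 [-0.658 -0.061  1.984  0.     1.22  -0.029] [ 0.4539 -0.2834  0.1076] [-2.7982e+00 -1.4230e+00  1.6000e-03] [-0.03  0.45  0.41] 0.06019628167537416
base (2723, np.float64(0.0104), [array([ 456.6, -282.9]), np.float64(34.0)]) (1282, np.float64(0.0225), [array([ 456.4, -282.9]), np.float64(18.9)]) (118, np.float64(0.0301), [array([ 456.7, -282.9]), np.float64(5.2)])
(array([  1.9,   1.8, 119.6]), array([-0.0026, -0.0002,  0.0001]))
```

View pics/w24.png

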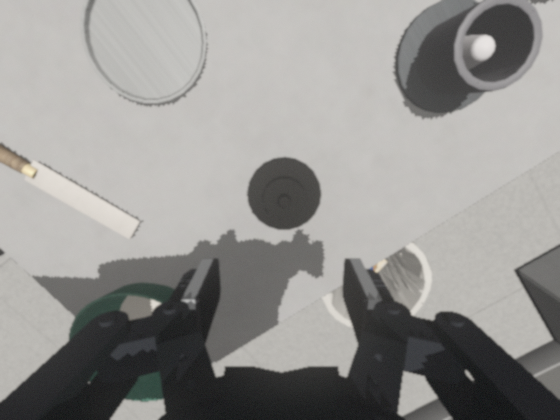

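>>> {"name": "play_rows", "arguments": {"rot": [[0,0,0],[0,0,0],[0,0,0],[0,0,0],[0,0,0],[0,0,0],[0,0,0],[0,0,0],[0,0,0]], "travel": [[1,1,8],[2,1.8,25],[2,1.8,47],[2,1.8,71],[2,1.8,95],[2,1.8,112],[2,1.8,122],[2,1.8,126],[2,1.8,126]], "jaw": [60,60,60,56,54,50,48,48,48]}}

```text
t: 32.35
tool_pos: [0.4579, -0.282, -0.0173]
tcp_rot: [-2.798, -1.428, 0.0]
force: [-0.5, -0.0, 0.4]
finger_gap: 0.048
```

```bash
python3 snap.py w25
python3 - <<'E'
from h import *
from bench import r
s,_=pickle.load(open("w25.pkl","rb"))
c=r.snapshot("side");f=c["frame"][:,:,::-1]
A=R.from_rotvec(s["tcp_rot"])
for h in(42,46,50):
    print(h,[np.round((proj(c,s["tool_pos"]+A.apply(np.array([x,y,-h])/1e3))-[230,250])*6).tolist() for x,y in((-11,-24),(-11,24))])
cv2.imwrite("pics/sd25a.png",cv2.resize(f[250:350,230:350],None,fx=6,fy=6,interpolation=cv2.INTER_CUBIC))
E
```

```text
32.35 [-0.652  0.107  2.051  0.     0.984 -0.025] [ 0.4579 -0.282  -0.0173] [-2.7979e+00 -1.4277e+00  3.0000e-04] [-0.51 -0.05  0.42] 0.04796310561925626
42 [[295.0, 524.0], [466.0, 543.0]]
46 [[295.0, 516.0], [467.0, 534.0]]
50 [[295.0, 507.0], [467.0, 526.0]]
```

View pics/sd25a.png

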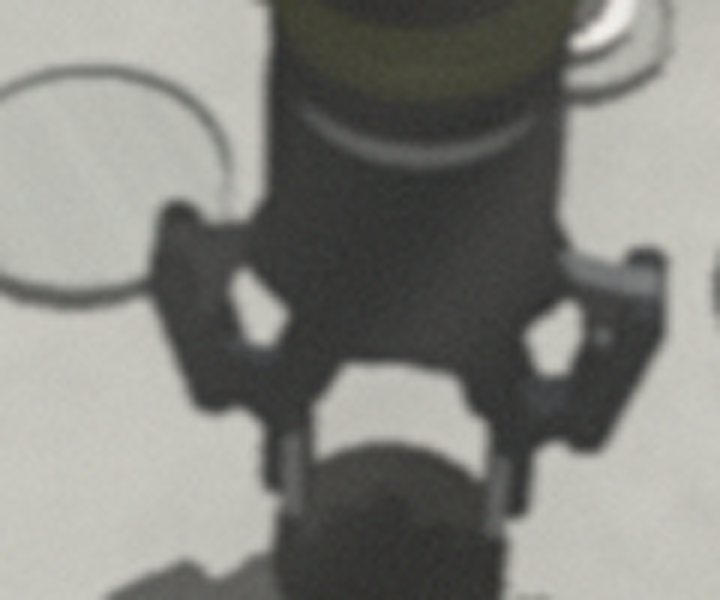

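View pics/w25.png

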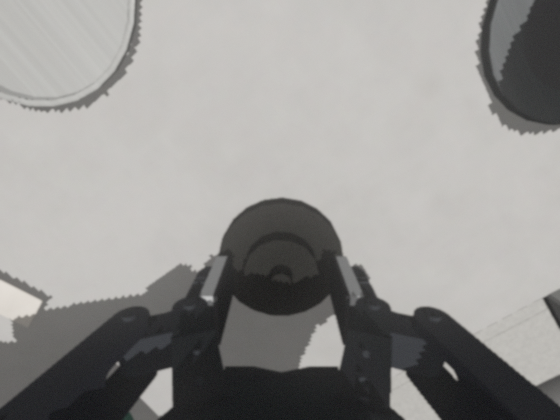

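>>> {"name": "play_rows", "arguments": {"rot": [[0,0,0],[0,0,0],[0,0,0],[0,0,0],[0,0,0]], "travel": [[-1,-0.5,3],[-1.5,-0.5,7],[-1.5,-0.5,10],[-1.5,-0.5,12],[-1.5,-0.5,12]], "jaw": [48,48,48,48,48]}}

```text
t: 32.95
tool_pos: [0.4563, -0.2833, -0.0295]
tcp_rot: [-2.798, -1.426, 0.001]
force: [-0.1, 0.1, -0.1]
finger_gap: 0.0484
```

>>> {"name": "play_rows", "arguments": {"rot": [[0,0,0],[0,0,0],[0,0,0],[0,0,0],[0,0,0],[0,0,0]], "travel": [[0,0,0],[0,0,0],[0,0,0],[0,0,0],[0,0,0],[0,0,0]], "jaw": [44,41,38,34,34,34], "squeeze": 40}}

```text
t: 33.55
tool_pos: [0.4568, -0.2837, -0.0287]
tcp_rot: [2.799, 1.427, 0.0]
force: [0.1, 0.4, 4.2]
finger_gap: 0.0364
```

```bash
python3 snap.py w26
python3 - <<'E'
from h import *
from bench import r
c=r.snapshot("side");f=c["frame"][:,:,::-1]
cv2.imwrite("pics/sd26a.png",cv2.resize(f[250:350,230:350],None,fx=6,fy=6,interpolation=cv2.INTER_CUBIC))
E
```

```text
33.55 [-0.656  0.124  2.055 -0.     0.962 -0.028] [ 0.4568 -0.2837 -0.0287] [2.7985e+00 1.4266e+00 3.0000e-04] [0.09 0.42 4.25] 0.036447416273200285
```

View pics/sd26a.png

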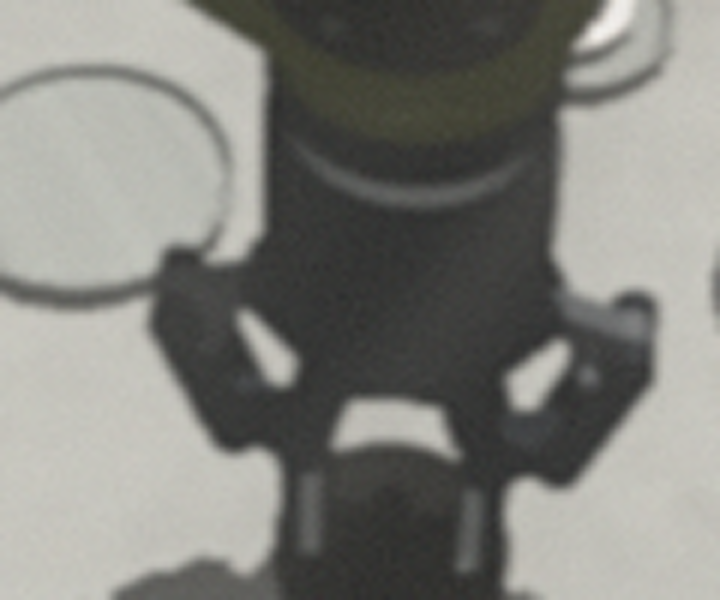

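>>> {"name": "play_rows", "arguments": {"rot": [[0,0,0],[0,0,0],[0,0,0],[0,0,0],[0,0,0],[0,0,0]], "travel": [[0,0,-2],[0,0,-7],[0,0,-15],[0,0,-25],[0,0,-30],[0,0,-30]], "jaw": [34,34,34,34,34,34]}}

```text
t: 34.25
tool_pos: [0.4576, -0.2843, 0.0025]
tcp_rot: [2.797, 1.426, 0.002]
force: [-0.2, -0.1, -1.4]
finger_gap: 0.0365
```

```bash
python3 snap.py w27
python3 - <<'E'
from h import *
from bench import r
s,c=pickle.load(open("w27.pkl","rb"));P=cloud(c,s)
A=R.from_rotvec(s["tcp_rot"]).inv().apply((P-s["tool_pos"]).reshape(-1,3)).reshape(P.shape)*1000
m=(A[...,2]>-58)&(A[...,2]<-34)&(abs(A[...,1])<35)&(A[...,0]<40)&(A[...,0]>0);q=A[m]
# flange top surface nominal tool z = -(28.7+12)
k=(abs(q[:,2]+40)<4);print(k.sum(),np.median(q[k],0),q[k].min(0),q[k].max(0)); 
X=np.c_[q[k][:,:2],np.ones(k.sum())];print("tilt fit",np.linalg.lstsq(X,q[k][:,2],rcond=None)[0])
c=r.snapshot("side");f=c["frame"][:,:,::-1]
cv2.imwrite("pics/sd27a.png",cv2.resize(f[230:350,210:350],None,fx=5,fy=5,interpolation=cv2.INTER_CUBIC))
print(plan(s,[.4421,-.1124,.02],-.63))
E
```

```text
34.25 [-0.656  0.076  2.044  0.     1.019 -0.028] [ 0.4576 -0.2843  0.0025] [2.7967e+00 1.4255e+00 2.0000e-03] [-0.17 -0.09 -1.4 ] 0.03652763560058946
4703 [ 20.18488261  -0.92279354 -39.06334349] [  1.52175131 -34.01190706 -43.96507008] [ 34.30115733  32.59398488 -36.01726341]
tilt fit [ 3.17978194e-02 -1.90233586e-04 -3.97920791e+01]
(array([ 130. , -113.4,  -17.8]), array([0.0029, 0.0001, 0.002 ]))
```

View pics/sd27a.png

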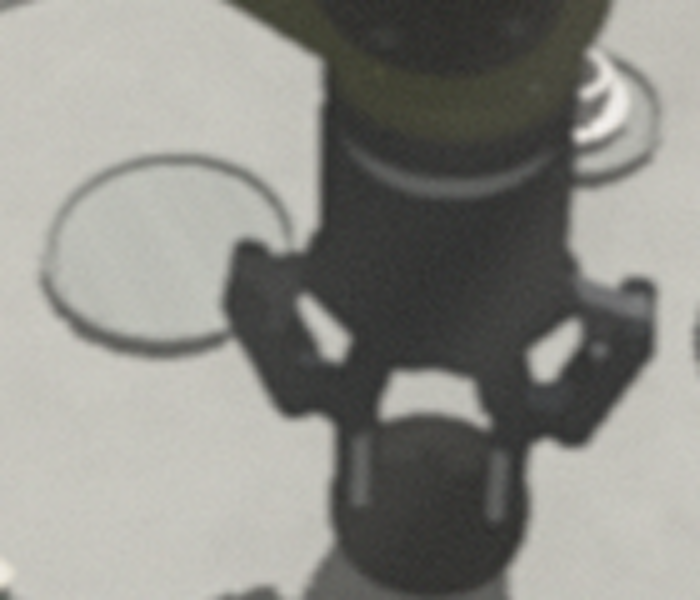

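View pics/w27.png

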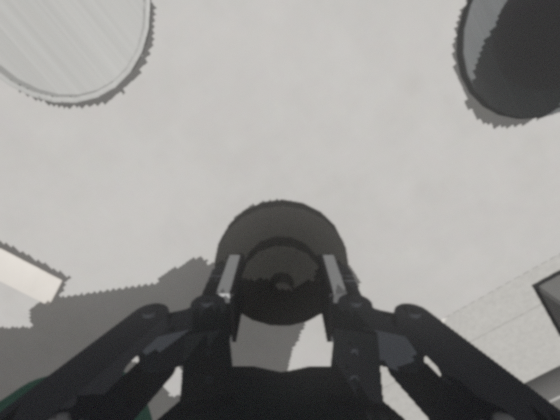

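>>> {"name": "play_rows", "arguments": {"rot": [[0,0,0],[0,0,0],[0,0,0],[0,0,0],[0,0,0],[0,0,0],[0,0,0],[0,0,0],[0,0,0],[0,0,0],[0,0,0],[0,0,0]], "travel": [[0,0,-5],[3,-3,-12],[11,-9,-18],[24,-21,-20],[41,-36,-20],[60,-52,-20],[79,-69,-20],[97,-84,-20],[112,-97,-20],[123,-107,-20],[130,-113,-20],[130,-113,-20]], "jaw": [34,34,34,34,34,34,34,34,34,34,34,34]}}

```text
t: 35.55
tool_pos: [0.4413, -0.1108, 0.0209]
tcp_rot: [-2.798, -1.429, 0.0]
force: [0.6, -0.7, -1.0]
finger_gap: 0.0362
```

```bash
python3 snap.py w28
python3 - <<'E'
from h import *
from bench import r
s,c=pickle.load(open("w28.pkl","rb"));P=cloud(c,s)
A=R.from_rotvec(s["tcp_rot"]).inv().apply((P-s["tool_pos"]).reshape(-1,3)).reshape(P.shape)*1000
from scipy.optimize import least_squares
m=(abs(A[...,2]+39.5)<4)&(np.hypot(A[...,0],A[...,1])<40)&(A[...,0]>0)
pts=np.array([A[np.where(m[:,u])[0].min(),u,:2] for u in range(240,325,3)])
o=least_squares(lambda p:np.hypot(pts[:,0]-p[0],pts[:,1]-p[1])-34,[0,0]).x;print("base in tool",o)
print("world",s["tool_pos"]+R.from_rotvec(s["tcp_rot"]).apply([o[0]/1e3,o[1]/1e3,-.029]))
c=r.snapshot("side");f=c["frame"][:,:,::-1]
cv2.imwrite("pics/sd28a.png",cv2.resize(f[200:320,180:320],None,fx=5,fy=5,interpolation=cv2.INTER_CUBIC))
E
```

```text
35.55 [-0.364 -0.141  2.219 -0.     1.064  0.262] [ 0.4413 -0.1108  0.0209] [-2.7977 -1.4291  0.    ] [ 0.64 -0.72 -0.96] 0.03624245934464241
base in tool [-0.01240083 -0.74239018]
world [ 0.44065548 -0.11038968  0.04990543]
```

View pics/sd28a.png

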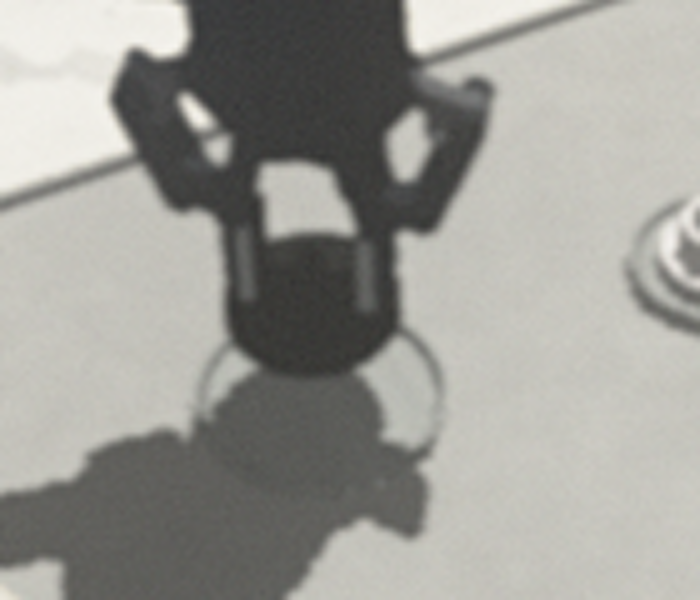

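View pics/w28.png

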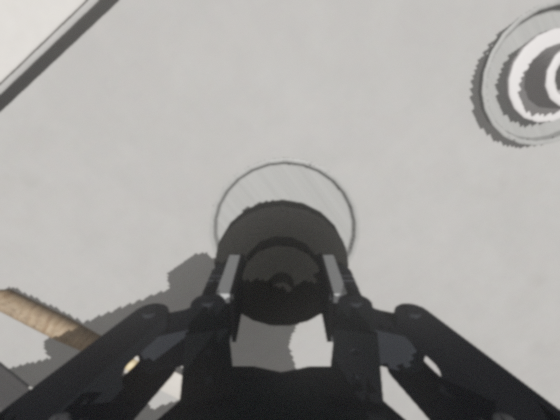

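>>> {"name": "play_rows", "arguments": {"rot": [[0,0,0],[0,0,0],[0,0,0],[0,0,0],[0,0,0],[0,0,0],[0,0,0],[0,0,0]], "travel": [[-0.5,1,3],[-1,2,9],[-1,2,17],[-1,2,26],[-1,2,33],[-1,2,38],[-1,2,40],[-1,2,40]], "jaw": [34,34,34,34,34,34,34,34]}}

```text
t: 36.45
tool_pos: [0.4423, -0.1138, -0.0195]
tcp_rot: [-2.798, -1.426, 0.001]
force: [-0.1, 0.3, -0.1]
finger_gap: 0.0363
```

>>> {"name": "play_rows", "arguments": {"rot": [[0,0,0],[0,0,0],[0,0,0],[0,0,0],[0,0,0]], "travel": [[0,0,1],[0,0,2],[0,0,3],[0,0,4],[0,0,4]], "jaw": [34,34,34,34,34]}}

```text
t: 36.95
tool_pos: [0.4425, -0.1139, -0.0232]
tcp_rot: [-2.799, -1.427, 0.0]
force: [0.0, -2.2, -1.9]
finger_gap: 0.0359
```

>>> {"name": "play_rows", "arguments": {"rot": [[0,0,0],[0,0,0],[0,0,0]], "travel": [[0,0,0.7],[0,0,1.5],[0,0,1.5]], "jaw": [34,34,34]}}

```text
t: 37.25
tool_pos: [0.4426, -0.1139, -0.0246]
tcp_rot: [-2.799, -1.427, -0.0]
force: [-0.6, -0.2, -1.5]
finger_gap: 0.036
```

>>> {"name": "play_rows", "arguments": {"rot": [[0,0,0],[0,0,0],[0,0,0]], "travel": [[0,0,0.6],[0,0,1.2],[0,0,1.2]], "jaw": [34,34,34]}}

```text
t: 37.55
tool_pos: [0.4426, -0.1139, -0.0247]
tcp_rot: [-2.798, -1.427, 0.001]
force: [-4.6, 2.0, 8.6]
finger_gap: 0.0358
```

Contact at the predicted height. Now releasing and rising.

>>> {"name": "play_rows", "arguments": {"rot": [[0,0,0],[0,0,0],[0,0,0],[0,0,0],[0,0,0],[0,0,0]], "travel": [[0,0,-1],[0,0,-1],[0,0,-1],[0,0,-1],[0,0,-1],[0,0,-1]], "jaw": [38,42,46,52,56,56]}}

```text
t: 38.15
tool_pos: [0.4425, -0.1139, -0.0248]
tcp_rot: [-2.799, -1.427, 0.0]
force: [-0.4, -0.3, -0.7]
finger_gap: 0.056
```

>>> {"name": "play_rows", "arguments": {"rot": [[0,0,0],[0,0,0],[0,0,0],[0,0,0],[0,0,0],[0,0,0],[0,0,0],[0,0,0],[0,0,0],[0,0,0],[0,0,0]], "travel": [[0,0,-5],[0,0,-17],[0,0,-35],[0,0,-57],[0,0,-82],[0,0,-112],[0,0,-142],[0,0,-166],[0,0,-180],[0,0,-180],[0,0,-180]], "jaw": [56,56,56,56,56,56,56,56,56,56,56]}}

```text
t: 39.25
tool_pos: [0.4422, -0.1137, 0.1547]
tcp_rot: [-2.798, -1.427, 0.001]
force: [-0.6, -0.2, -0.1]
finger_gap: 0.0565
```

```bash
python3 snap.py w29
python3 - <<'E'
from h import *
from bench import r
s,c=pickle.load(open("w29.pkl","rb"));P=cloud(c,s)
print("base",enc(P,(.4421,-.1124),.036,.012,.0165),enc(P,(.4421,-.1124),.03,.0235,.03),"dish",enc(P,(.4421,-.1124),.06,.0055,.0085))
t=r.snapshot("top");Q=cloud(t);T=lambda *a:print(*a)
T("gauge",enc(Q,(.6207,-.1237),.03,.022,.035)); T("sleeve",enc(Q,(.6326,-.2695),.035,.06,.072))
T("cyl",enc(Q,(.5264,.177),.027,.05,.062)); T("other",enc(Q,(.5782,.2408),.027,.05,.062)); T("base",enc(Q,(.4421,-.1124),.038,.012,.018))
_,d=pickle.load(open("s0.pkl","rb"));T("other0",enc(cloud(d["top"]),(.5782,.2408),.027,.05,.062))
cv2.imwrite("pics/top29.png",t["frame"][:,:,::-1]); cv2.imwrite("pics/side29.png",r.snapshot("side")["frame"][:,:,::-1])
E
```

```text
39.25 [-0.369 -0.297  2.105  0.     1.334  0.258] [ 0.4422 -0.1137  0.1547] [-2.7985e+00 -1.4265e+00  7.0000e-04] [-0.58 -0.21 -0.11] 0.05653750864434315
base (2078, np.float64(0.0144), [array([ 442.8, -113.3]), np.float64(33.8)]) (974, np.float64(0.0264), [array([ 442.8, -113.3]), np.float64(18.9)]) dish (879, np.float64(0.0071), [array([ 442. , -112.6]), np.float64(49.7)])
gauge (65, np.float64(0.0281), [array([ 620. , -121.7]), np.float64(16.9)])
sleeve (153, np.float64(0.0674), [array([ 633.6, -268.6]), np.float64(28.0)])
cyl (158, np.float64(0.0564), [array([528.3, 177.8]), np.float64(19.0)])
other (159, np.float64(0.0564), [array([578.9, 241. ]), np.float64(19.1)])
base 0
other0 (154, np.float64(0.0565), [array([580.1, 241.6]), np.float64(18.9)])
```

View pics/side29.png

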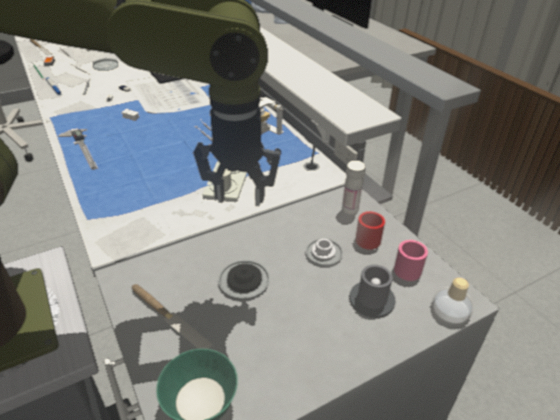

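View pics/w29.png

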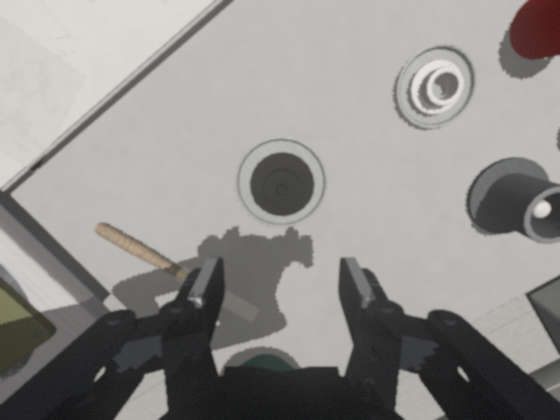

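All items are in place and the arm is clear of everything, so I'm handing in.

```bash
python3 -c "
from bench import r
print(r.close_job())"
```

```text
the job is handed in; nothing more can be done
None
```

I stripped the mould in the order you gave, and the job is handed in after about 39 s. The hand-in reports no verdict. Each part was lowered until it touched at the height I expected, then let go.

Last checks, from depth readings (about 2 mm accuracy):

| Item | Place | Off centre | Height |
|---|---|---|---|
| Gauge | small dish | about 2 mm | as expected |
| Sleeve | over the drying post | about 1 mm | as expected |
| Cylinder | free seat, bore down | under 1 mm | as expected |
| Base | large dish | about 1 mm | as expected |

- **Uprightness:** I judged this from level tops and the pictures only and did not measure a tilt angle.
- **Other cylinder:** it stayed within the measuring noise. The wrist camera showed no movement, and the top camera differed by about 1 mm with part of it hidden by the arm.

Three things disagreed:

- **Finger length:** the wrist and side cameras both show the fingertips about 45 mm behind the stated tool point. My first descent to the gauge stopped short in free air. I corrected for it, and all later contacts matched.
- **Depth heights:** the wrist camera reads 1.5 to 2 mm low throughout, which I allowed for.
- **Top camera on the base:** its last check found no base because the arm blocked the view. The wrist and side views confirm the base is in place.

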